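Clip the spray cans home and sheath the scraper

ROBOT

A 7-joint arm with a two-finger parallel gripper is mounted at the origin on the work surface. World frame = base frame: x ahead of the robot, y to its left, z up, the work surface at z = 0. Lengths are in m, angles in rad, forces in N, time in s.
With the tool pointing down it reaches from about 0.425 to 0.925 m from the base axis. Payload 6.8 kg.
Tool frame: the origin (TCP) lies on the front face of the gripper's body, between the roots of the fingers; the fingertips stand 73 mm ahead of it and the grasp point (between the pads) lies 54 mm ahead of it (tcp_to_tips is the distance from the TCP to the fingertips, in m); z points along the fingers, x is the direction in which the jaws open and shut, and the axes are right-handed (so a half turn about z gives the same grasp; the last joint's range is limited). The gripper opens to 85 mm and grips with 20 to 120 N. Pads are 22 mm wide; open, the fingers measure 114 mm over their backs; the gripper's body (76 mm by 85 mm) begins 54 mm behind the grasp point. The pads swing forward as they close: fully open they stand 13 mm farther back than shut.
Start: joints at [-1.411, 0.477, 0.022, 1.555, -0.011, 1.109, -0.083], TCP at [0.179, 0.651, 0.304] pointing down, gripper open.
Joint ranges: [-2.96, 2.96], [-0.34, 2.1], [-1.41, 1.46], [0.24, 2.44], [-1.37, 4.51], [0.17, 1.92], [-2.96, 2.96]. Speed limits (rad/s): [2.39, 2.39, 3.14, 3.14, 3.14, 3.14, 3.14].

INTERFACE

Orientations are given as a unit quaternion [w, x, y, z].
In Python, from station import get_obs, read_camera, hand_in, look_for, silhouettes, tcp_to_tips gives the robot as it stands. The module is installed in compiled form; this text tells all that it offers.
- The arm moves only by the tool apply_moves, never from a script. Its argument "moves" is a list of rows, each a list of 3 entries, a list of its own where there are three numbers: the shift along the tool's x, y, z in units of 25 mm (1.0 is 25 mm), then the turn, a rotation vector about the tool's x, y, z in units of 10 degrees (1.0 is 10 degrees), then the gripper's target within -1 to 1 (fully open at 1, half-way at 0, shut at -1). In form: [[[dx, dy, dz], [rx, ry, rz], jaw], ...]. A call has 1 to 20 rows; each row is the pose to reach, as a shift and turn from the pose commanded when the call began, along the tool's axes at that moment; what a row does not reach only later rows make up. A row lasts 1/8 s, in which the tool goes at most 62.5 mm and 10.7 degrees, less where a joint would pass 70% of its speed; a pose out of reach is approached as far as the arm can. A call with a gripper value outside its range is refused whole. The fingers move at their own pace and stop on an object; "force" is the grip in N (left out, the last holds). Time passes only in rows, so rows that repeat a pose let the fingers close. It gives the time, the measured TCP pose, the force and the opening at its end, in the units of the state.
- get_obs(): the state, without advancing time (a new reading comes with each control period).
- read_camera(name): name is "scene" or "top"; returns a dict with "color" (480x640x3 uint8, red, green, blue), "mtx" (3x3 intrinsics, pixels), "eye" and "rotation" of the camera in the world. Camera axes: x right, y up, looking along -z (the intrinsics and any distortion apply to the point x, -y, -z); pixel columns grow to the right and rows downward; lengths in m; the calibration is good to about 2 mm. A picture is of the moment at which its call begins. There is no depth.
- hand_in(): hands the job in, once; it reports no verdict.
Trained networks look in the newest picture that a camera, given by its name, has taken for a name from the list of things; names that differ only in an ending like _2 or _b are one class to them, and where a whole thing is asked for, a point or a joint stands for the part that bears it (a point fixed in the world has none). Each returns a list of dicts, best first, with "conf" (0 to 1); they miss things now and then, are a little off and sometimes report something else, mostly with a low value. They report only what shows in the picture. A call takes as long as a camera call.
- look_for(camera, query): "pixel" ([row, column] in pixels, amid what is visible of it).
- silhouettes(camera, query): "mask" (480x640 bool, what is visible of it) and "pixel" ([row, column] in pixels, amid what is visible of it).
The state is a dict: "t": time; "q": joint angles; "joint_vel": joint speeds; "joint_torque": joint torques, N m; "eef_pos": TCP position; "tool_rot": TCP orientation; "contact_force": force on the tool from outside, world axes, zero at the start; "torque": the same for the moment, N m; "gripper_width": opening from 0.0 (shut) to 1.0 (fully open).
Only numpy, scipy, OpenCV 4.12 (cv2) and the standard library are available. Lean on these libraries where they do the work, as an engineer would, in place of code of your own. Each camera call takes 0.05 s, during which the arm holds its last target.

TASK

Clear down the bench: slide the three spray cans upright across the bench, without lifting them off it, and push each one sideways into the spring clip of its own size and colour on the rail until it snaps fully home. Slide the scraper blade-first into its blade guard as far as it goes. Leave the oil cap, the spanner and the tail lamp where they lie.

Things in the scene. Friction and masses are not known exactly. Their poses are not given: they have to be found in the camera images.
- can_large: Large stubby spray can, white with a red band and red cap, 66 mm diameter, straight wall up to 87 mm, cap (40 mm diameter) up to 106 mm high, about 0.26 kg, standing on the bench. Origin: centre of its underside; z up along the can. Slippery paint (friction about 0.3).
- can_medium: Medium stubby spray can, bare aluminium with a yellow band and yellow cap, 52 mm diameter, straight wall up to 87 mm, cap (31 mm diameter) up to 106 mm, about 0.2 kg, standing on the bench. Origin: centre of its underside; z up.
- can_slim: Slim spray can, dark with a blue band and blue cap, 45 mm diameter, straight wall up to 87 mm, cap (27 mm diameter) up to 104 mm, about 0.15 kg; it was left standing just in front of the mouth of its own (blue) clip, not pushed in. Origin: centre of its underside; z up.
- clip_large_seat (a point): Where the large can's axis stands when home in the large clip (red lips); 48 mm above the bench, mid-height of the clip. +x points level into the clip towards the rail, the mouth opens to -x, z up. Jaw noses stand 20 mm before this point (towards -x), 54 mm apart; flared lips reach to 33 mm before it, about 80 mm apart. Rail face 39 mm beyond it (+x).
- clip_medium_seat (a point): The same for the medium can and medium clip (yellow lips), same height and axes: noses 16 mm before this point, 42 mm apart; lips reach to 29 mm before it, about 69 mm apart. Rail face 32 mm beyond it.
- clip_slim_seat (a point): The same for the slim can and slim clip (blue lips), same height and axes: noses 14 mm before this point, 36 mm apart; lips reach to 27 mm before it, about 63 mm apart. Rail face 28 mm beyond it.
- scraper: Flat scraper lying on the bench, 172 mm long, about 0.12 kg: orange and black handle 110 long x 26 wide x 22 mm high, then a short steel neck and a steel blade 45 long x 48 wide x 2.5 mm thick, level, 10 to 12 mm above the bench. Origin: underside of the middle of the handle; +x along the tool towards the blade, z up.
- scraper_tip (a point): Middle of the scraper's blade edge, 117 mm ahead of the scraper's origin (+x towards the tip) and 11 mm above its underside.
- guard_end (a point): Inner end of the guard's slot: middle of its end wall, 11 mm above the bench. +x points inwards, the way the blade slides; z up. The mouth lies 45 mm before this point (-x). The slot is 56 mm wide and open from 6 to 17 mm above the bench, so the scraper slides in as it lies on the bench. Home: the blade edge meets this end wall.
- oil_cap: Black round cap, 54 mm diameter, 26 mm high, lying on the bench between the rail and the guard; leave alone. Origin: centre of its underside.
- spanner: Steel spanner, 180 mm, lying left of the cans; leave alone. Origin: underside of its middle.
- tail_lamp: Salvaged car tail lamp, red and white lens on a black base, 90 x 170 x 60 mm, left of the rail; leave alone. Origin: centre of its underside.
- guard: Blade guard: black block 76 wide x 50 deep x 23 mm high, fixed to the bench, with a level slot in the face towards its -x and two yellow guide ears that reach 24 mm before the mouth and widen it to about 90 mm. Origin: on the bench under the middle of the mouth; +x inwards, z up.
- rail: Clip rail fixed to the bench: metal strip 350 mm long (along y), 32 to 64 mm above the bench. Three spring clips sit on its front (-x) face, 115 mm apart, in any order; each is a pair of sprung jaws, 35 to 61 mm above the bench. A can pushed in along +x needs about 10 N; once its axis passes the noses it snaps against a rubber pad and stays. Origin: on the bench below the front face's middle.

How it is judged:
At the end, for the whole second after the job is handed in: Each can stands upright on the bench (within 0.08 rad, less than 6 mm up) with its axis within 6 mm of the seat of the clip of its own size; the scraper lies on the bench (less than 6 mm up) with its blade in the guard, edge within 8 mm of the slot's end, in line within 0.2 rad; everything at rest (horizontal distance between can_large and clip_large_seat below 0.006 m and horizontal distance between can_medium and clip_medium_seat below 0.006 m and horizontal distance between can_slim and clip_slim_seat below 0.006 m and angle between each of can_large, can_medium, can_slim's own z axis and vertical below 0.08 rad and height (world z) of each of can_large, can_medium, can_slim, scraper below 0.006 m and x of scraper_tip in the frame of guard_end between -0.008 and 0.003 m and horizontal distance between scraper_tip and guard_end below 0.012 m and angle between the x axis of scraper and the x axis of guard_end, either way round below 0.2 rad and linear speed of each of can_large, can_medium, can_slim, scraper below 0.02 m/s); the robot touches nothing.
It fails at once if a can is lifted more than 20 mm off the bench (height (world z) of any of can_large, can_medium, can_slim above 0.02 m).
It fails at once if a can is tipped by more than 0.5 rad (angle between any of can_large, can_medium, can_slim's own z axis and vertical above 0.5 rad).
It fails at once if a bystander is shifted by more than 30 mm (distance of any of oil_cap, spanner, tail_lamp from where it was at the start of the episode above 0.03 m).
It also fails if it takes over 72 s, if anything falls off the work surface, if the arm or the gripper's body presses on something with over 40 N, if the wrist force passes 120 N, or if a joint passes its speed limit or range.

## Working session

There is one attempt and no reset: what is moved stays moved. The work goes in short steps, Python scripts to look and compute and a tool call to move; the robot and the scene stay as the last step left them, time stands still between calls to the robot, and variables do not carry over. Pictures are saved under pics/ and viewed, and the job is handed in when it is done.

Besides the shell and the picture viewer there is one more tool, called after "Request:" in YAML: its name, and indented under it one key for each argument. apply_moves: Moves the arm, as the interface text tells. Its arguments: {"type":"object","properties":{"moves":{"type":"array"},"force":{"type":"number"}},"required":["moves"]}

```bash
mkdir -p pics; python3 - <<'E'
from station import *
import cv2
o=get_obs(); print({k:(v if not hasattr(v,'__len__') else [round(float(x),3) for x in v]) for k,v in o.items()})
print(tcp_to_tips)
for n in ("scene","top"):
    c=read_camera(n); cv2.imwrite(f"pics/{n}0.png",c["color"][:,:,::-1]); print(n,c["mtx"],c["eye"],c["rotation"],[k for k in c])
E
```

```text
{'t': 0.0, 'q': [-1.411, 0.478, 0.022, 1.556, -0.011, 1.109, -0.083], 'joint_vel': [0.001, -0.003, -0.0, -0.001, -0.0, -0.001, 0.0], 'joint_torque': [0.001, -59.645, 1.608, -28.121, 0.012, 0.009, -0.0], 'eef_pos': [0.179, 0.65, 0.303], 'tool_rot': [0.001, 0.795, 0.606, -0.001], 'contact_force': [0.082, -0.231, 0.063], 'torque': [0.02, 0.007, -0.03], 'gripper_width': 1.0016037763415047}
0.0726
scene [[479.44941689   0.         323.44923039]
 [  0.         479.44941689 234.52603004]
 [  0.           0.           1.        ]] [1.09866194 0.6712205  0.86168528] [0.32640226 0.13177759 0.36010464 0.86395653] ['color', 'mtx', 'eye', 'rotation']
top [[453.53864382   0.         322.15974667]
 [  0.         453.53864382 240.16274045]
 [  0.           0.           1.        ]] [0.4057248  0.0543611  1.20999865] [-0.69506162 -0.0459572   0.03433094  0.71665799] ['color', 'mtx', 'eye', 'rotation']
```

View pics/scene0.png

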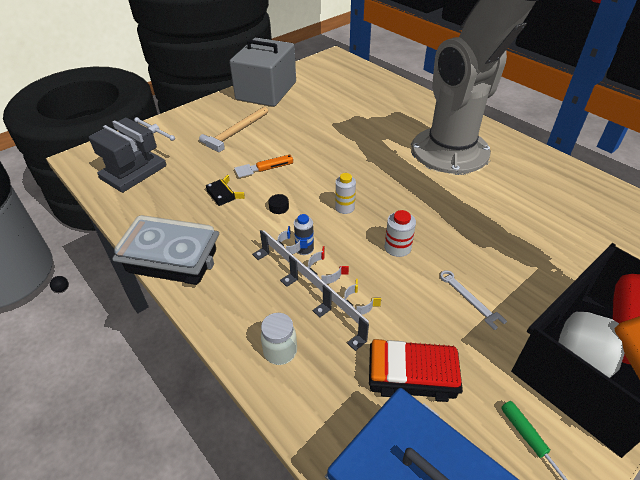

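View pics/top0.png

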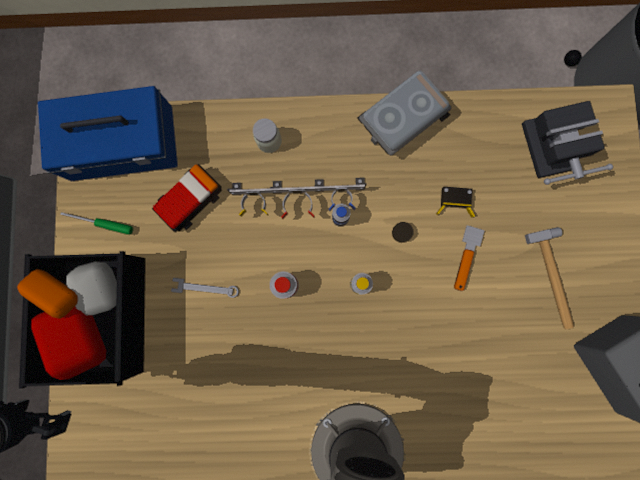

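```bash
cat > h.py <<'E'
import numpy as np, cv2
from scipy.spatial.transform import Rotation as R
from scipy.optimize import minimize
from station import *
def rot(c):
    w,x,y,z=c["rotation"]; return R.from_quat([x,y,z,w]).as_matrix()
def proj(c,P):
    P=np.atleast_2d(P); v=(P-c["eye"])@rot(c); v=v*[1,-1,-1]
    p=v@np.array(c["mtx"]).T; return p[:,:2]/p[:,2:]   # col,row
def unproj(c,uv,z):
    uv=np.atleast_2d(uv).astype(float); d=np.c_[uv,np.ones(len(uv))]@np.linalg.inv(c["mtx"]).T
    d=(d*[1,-1,-1])@rot(c).T; e=np.array(c["eye"]); return e+d*((z-e[2])/d[:,2])[:,None]
def circ(x,y,z,r,n=32):
    a=np.linspace(0,2*np.pi,n,endpoint=False); return np.c_[x+r*np.cos(a),y+r*np.sin(a),np.full(n,z)]
CANS={"can_large":(.033,.020,.106),"can_medium":(.026,.0155,.106),"can_slim":(.0225,.0135,.104)}
def canmask(c,x,y,dims,S=4):
    r,rc,h=dims; m=np.zeros((480,640),np.uint8)
    for P in (np.r_[circ(x,y,0,r),circ(x,y,.087,r)],np.r_[circ(x,y,.087,rc),circ(x,y,h,rc)]):
        hull=cv2.convexHull(proj(c,P).astype(np.float32))
        cv2.fillConvexPoly(m,np.round(hull*16).astype(np.int32),255,cv2.LINE_AA,4)
    return m/255.
def fitcan(c,mask,dims,x0):
    mk=cv2.GaussianBlur(mask.astype(float),(0,0),1)
    f=lambda p:((cv2.GaussianBlur(canmask(c,p[0],p[1],dims),(0,0),1)-mk)**2).sum()
    r=minimize(f,x0,method="Nelder-Mead",options=dict(initial_simplex=np.array([x0,x0+[.01,0],x0+[0,.01]]),xatol=2e-4))
    return r.x,r.fun/mask.sum()
E
python3 - <<'E'
from h import *
for cam in ("top","scene"):
    c=read_camera(cam); im=c["color"][:,:,::-1].copy()
    for n in ["can_large","can_medium","can_slim","scraper","guard","rail","oil_cap","spanner","tail_lamp"]:
        s=silhouettes(cam,n)
        print(cam,n,[(round(d["conf"],2),np.round(d["pixel"]).tolist(),int(d["mask"].sum())) for d in s[:3]])
        if s:
            m=s[0]["mask"]; im[m]=im[m]//2+np.array([0,127,0],np.uint8)
            np.save(f"m_{cam}_{n}.npy",m)
            if n in CANS:
                rc=np.argwhere(m).mean(0); x0=unproj(c,[[rc[1],rc[0]]],.06)[0][:2]
                print(fitcan(c,m,CANS[n],x0))
            elif n!="rail":
                rc=np.argwhere(m).mean(0); print(unproj(c,[[rc[1],rc[0]]],.012)[0][:2])
    cv2.imwrite(f"pics/m_{cam}.png",im)
    x0,y0,x1,y1=(220,160,500,310) if cam=="top" else (180,140,420,380)
    cv2.imwrite(f"pics/z_{cam}.png",cv2.resize(c["color"][y0:y1,x0:x1,::-1],None,fx=800/280 if cam=="top" else 2.5,fy=800/280 if cam=="top" else 2.5,interpolation=cv2.INTER_CUBIC))
E
```

```text
top can_large [(0.68, [283.0, 284.0], 640)]
(array([0.4264302 , 0.17144351]), np.float64(0.0057046338212736955))
top can_medium [(0.82, [282.0, 361.0], 395)]
(array([ 0.42370003, -0.02358696]), np.float64(0.007612983659769281))
top can_slim [(0.86, [214.0, 340.0], 305)]
(array([0.60183102, 0.02161168]), np.float64(0.06042500900314165))
top scraper [(0.73, [256.0, 465.0], 807)]
[ 0.48669639 -0.30867065]
top guard [(0.81, [201.0, 458.0], 695)]
[ 0.64241694 -0.29177252]
top rail [(0.64, [190.0, 299.0], 798)]
top oil_cap [(0.66, [287.0, 201.0], 422), (0.61, [234.0, 403.0], 375)]
[0.42565833 0.39503812]
top spanner [(0.8, [289.0, 199.0], 455)]
[0.42671587 0.39929381]
top tail_lamp [(0.63, [200.0, 186.0], 2545)]
[0.66680958 0.43181286]
scene can_large [(0.78, [231.0, 401.0], 1185)]
(array([0.42418187, 0.17080985]), np.float64(0.008827149459437888))
scene can_medium [(0.67, [298.0, 473.0], 687), (0.66, [194.0, 346.0], 749)]
(array([0.45510792, 0.44409134]), np.float64(1.6723794071277824))
scene can_slim [(0.93, [233.0, 303.0], 617)]
(array([0.5998452 , 0.02053315]), np.float64(0.14344646756760562))
scene scraper [(0.63, [167.0, 265.0], 608), (0.5, [194.0, 222.0], 550)]
[ 0.48531119 -0.30905257]
scene guard [(0.86, [192.0, 221.0], 606), (0.67, [165.0, 264.0], 499)]
[ 0.63931301 -0.28721269]
scene rail [(0.87, [286.0, 318.0], 2275)]
scene oil_cap []
scene spanner [(0.67, [303.0, 471.0], 720), (0.59, [305.0, 364.0], 297)]
[0.43067784 0.4007419 ]
scene tail_lamp [(0.72, [369.0, 415.0], 4767)]
[0.65443404 0.42455403]
```

View pics/z_top.png

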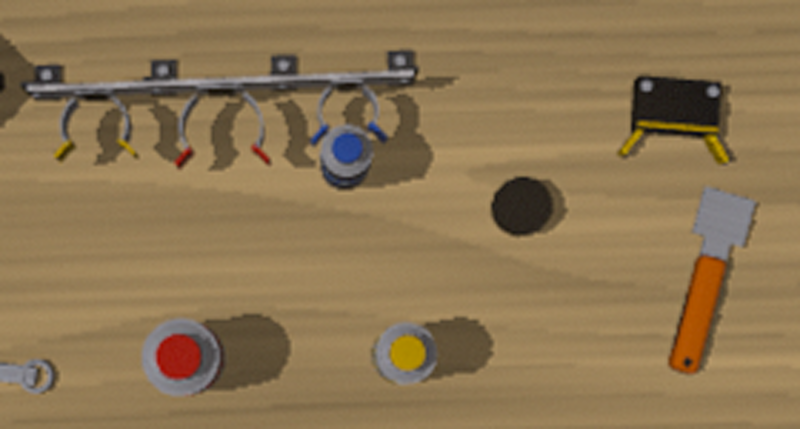

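View pics/z_scene.png

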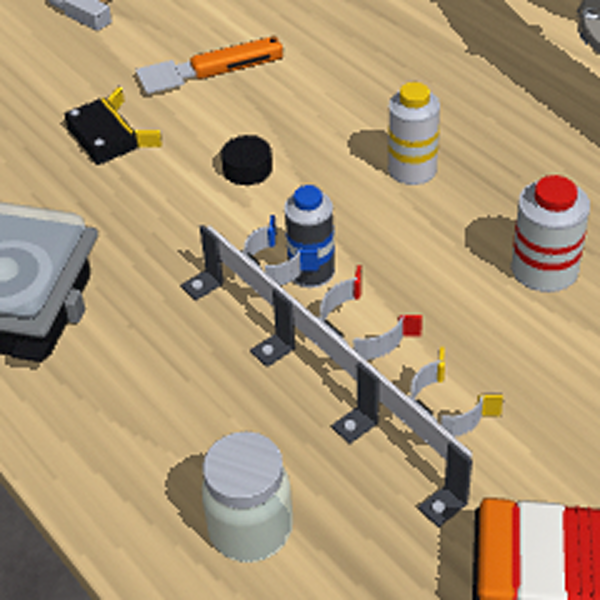

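View pics/m_top.png

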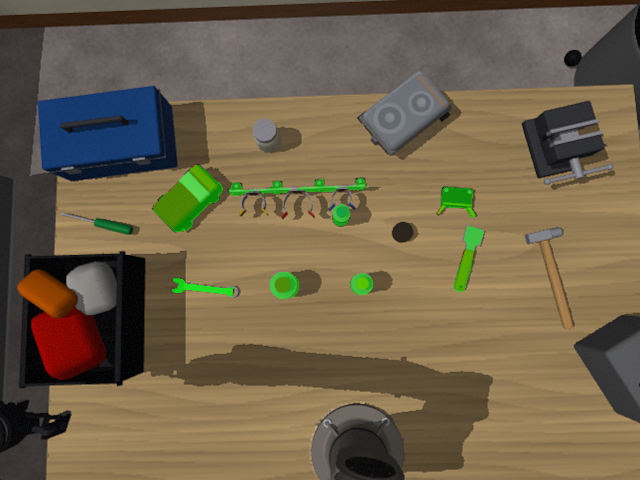

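```bash
cat > rail.py <<'E'
from h import *
def lips():
  out={}
  for cam,(x0,y0,x1,y1) in (("top",(225,195,370,222)),("scene",(255,215,400,320))):
    c=read_camera(cam); hsv=cv2.cvtColor(c["color"],cv2.COLOR_RGB2HSV).astype(int)
    H,S,V=hsv[...,0],hsv[...,1],hsv[...,2]
    roi=np.zeros(H.shape,bool); roi[y0:y1,x0:x1]=1
    for n,m in (("y",(abs(H-27)<6)),("r",(H<6)|(H>174)),("b",(abs(H-110)<12))):
        m=m&(S>150)&(V>70)&roi
        k,l,st,ce=cv2.connectedComponentsWithStats(m.astype(np.uint8))
        for i in range(1,k):
            if st[i,4]>=6: print(cam,n,st[i,4],np.round(ce[i],1),np.round(unproj(c,ce[i],.048)[0][:2],4))
lips()
for cam in("top","scene"):
    c=read_camera(cam); m=np.load(f"m_{cam}_rail.npy")
    print(cam,cv2.minAreaRect(np.argwhere(m)[:,::-1].astype(np.float32)))
c=read_camera("top")
print(unproj(c,[[220+27/2.857,160+92/2.857],[220+415/2.857,160+79/2.857]],.064))
c=read_camera("scene"); z=lambda u,v:[180+u/2.5,140+v/2.5]
print(unproj(c,[z(203,226),z(470,455)],.064))
m=silhouettes("scene","can_medium")
for d in m:
    print(fitcan(c,d["mask"],CANS["can_medium"],np.array([.4237,-.0236])))
E
python3 rail.py
```

```text
top y 17 [241.7 211.7] [0.6198 0.2789]
top y 13 [263.8 210.8] [0.6204 0.2213]
top r 11 [310.7 213.3] [0.6098 0.0991]
top r 14 [283.9 214.2] [0.6096 0.1691]
top b 7 [331.6 206.3] [0.6264 0.0444]
top b 76 [341.  211.4] [0.6122 0.0204]
scene y 33 [356.2 286.1] [0.6166 0.2195]
scene y 63 [376.5 301.6] [0.6135 0.2779]
scene r 46 [396.8 218.5] [0.3919 0.1317]
scene r 31 [393.4 238. ] [0.4483 0.1728]
scene r 39 [392.5 244.1] [0.4647 0.185 ]
scene r 23 [322.6 253. ] [0.6067 0.0974]
scene r 60 [344.5 269.5] [0.6031 0.1679]
scene b 86 [302.7 218.8] [ 0.5673 -0.0226]
scene b 26 [288.2 232.4] [ 0.6242 -0.0089]
scene b 121 [304.4 241.4] [0.6143 0.0405]
top ((296.4952392578125, 186.3648681640625), (13.132999420166016, 137.16163635253906), 87.9786376953125)
scene ((310.466064453125, 288.2188720703125), (153.2052001953125, 32.00477600097656), 42.51044845581055)
[[ 0.66903733  0.30711558  0.064     ]
 [ 0.6691841  -0.04357697  0.064     ]]
[[ 0.6773093  -0.04363045  0.064     ]
 [ 0.67197312  0.30977627  0.064     ]]
(array([ 0.42113662, -0.02572644]), np.float64(0.017780873487557636))
```

```bash
cat > ov.py <<'E'
from h import *
import sys
fx,yc,yaw=[float(a) for a in sys.argv[1:4]]
for cam,(x0,y0,x1,y1),s in (("top",(225,170,385,230),5),("scene",(240,205,400,325),5)):
    c=read_camera(cam); im=cv2.resize(c["color"][y0:y1,x0:x1,::-1],None,fx=s,fy=s,interpolation=cv2.INTER_CUBIC)
    def L(P,col):
        P=np.array(P,float); ca,sa=np.cos(yaw),np.sin(yaw)
        W=np.c_[fx+ca*P[:,0]-sa*P[:,1],yc+sa*P[:,0]+ca*P[:,1],P[:,2]]
        p=((proj(c,W)+.5-[x0,y0])*s).astype(int); cv2.polylines(im,[p.reshape(-1,1,2)],False,col,1)
    L([[0,-.175,.064],[0,.175,.064],[0,.175,.032],[0,-.175,.032],[0,-.175,.064]],(0,255,0))
    for y,d,n,nw,l,lw in ((.115,.032,.016,.042,.029,.069),(0,.039,.02,.054,.033,.08),(-.115,.028,.014,.036,.027,.063)):
        for sg in(1,-1):
            for z in(.035,.061): L([[-d-n,y+sg*nw/2,z],[-d-l,y+sg*lw/2,z]],(255,0,255))
            L([[-d-l,y+sg*lw/2,.035],[-d-l,y+sg*lw/2,.061]],(255,0,255))
    cv2.imwrite(f"pics/ov_{cam}_{sys.argv[4]}.png",im)
E
python3 ov.py .672 .1335 0 a
```

```text
(no output)
```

View pics/ov_top_a.png

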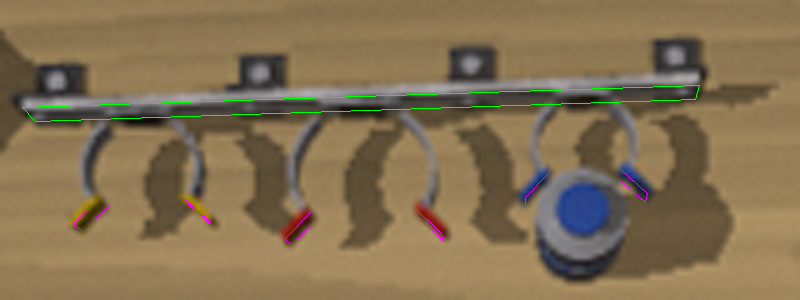

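View pics/ov_scene_a.png

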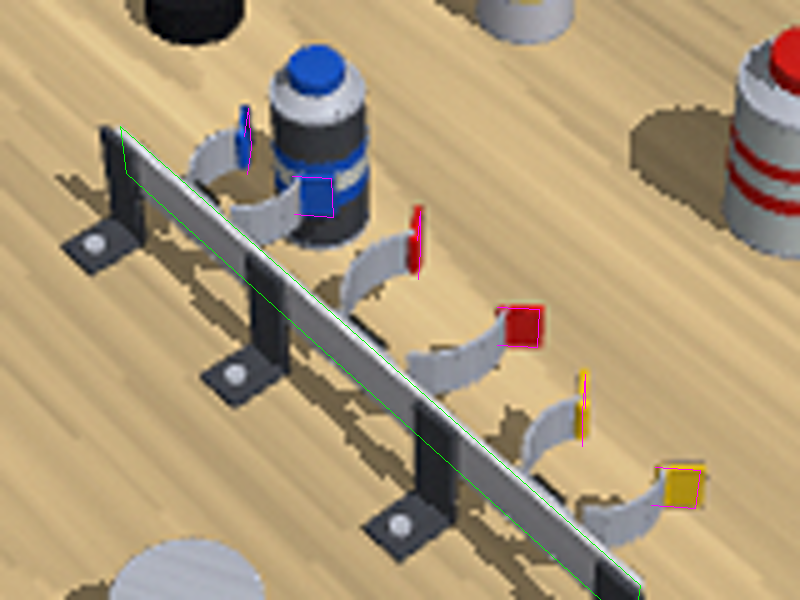

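```bash
cat > go.py <<'E'
# go.py x y z yawdeg(tool x azimuth)
from h import *
import sys
x,y,z,yaw=[float(a) for a in sys.argv[1:5]]
o=get_obs(); w,a,b,c=o["tool_rot"]; T=R.from_quat([a,b,c,w]); p=np.array(o["eef_pos"])
ya=np.deg2rad(yaw); G=R.from_matrix(np.c_[[np.cos(ya),np.sin(ya),0],[np.sin(ya),-np.cos(ya),0],[0,0,-1]])
print("t",round(o["t"],2),"at",p.round(4),"toolx",T.as_matrix()[:,0].round(3),"toolz",T.as_matrix()[:,2].round(3),"w",round(o["gripper_width"],3),"F",np.round(o["contact_force"],1),"q",np.round(o["q"],2))
print("shift",(T.inv().apply(np.array([x,y,z])-p)/.025).round(3),"turn",np.rad2deg((T.inv()*G).as_rotvec()).round(2)/10)
E
python3 go.py .425 .171 .22 0;python3 go.py .425 .171 .134 0
```

```text
t 1.55 at [0.1786 0.651  0.3039] toolx [ 0.265  0.964 -0.   ] toolz [-0.  0. -1.] w 1.0 F [ 1.  -0.9 -0.1] q [-1.41  0.48  0.02  1.56 -0.01  1.11 -0.08]
shift [-15.905  14.585   3.356] turn [-0.     0.     7.465]
t 1.55 at [0.1786 0.651  0.3039] toolx [ 0.265  0.964 -0.   ] toolz [-0.  0. -1.] w 1.0 F [ 1.  -0.9 -0.1] q [-1.41  0.48  0.02  1.56 -0.01  1.11 -0.08]
shift [-15.905  14.585   6.796] turn [-0.     0.     7.465]
```

Request:
apply_moves:
  moves:
    - [[-15.9, 14.58, 3.36], [0, 0, 7.46], 1]
    - [[-15.9, 14.58, 3.36], [0, 0, 7.46], 1]
    - [[-15.9, 14.58, 3.36], [0, 0, 7.46], 1]
    - [[-15.9, 14.58, 3.36], [0, 0, 7.46], 1]
    - [[-15.9, 14.58, 3.36], [0, 0, 7.46], 1]
    - [[-15.9, 14.58, 3.36], [0, 0, 7.46], 1]
    - [[-15.9, 14.58, 3.36], [0, 0, 7.46], 1]
    - [[-15.9, 14.58, 3.36], [0, 0, 7.46], 1]
    - [[-15.9, 14.58, 3.36], [0, 0, 7.46], 1]
    - [[-15.9, 14.58, 3.36], [0, 0, 7.46], 1]
    - [[-15.9, 14.58, 3.36], [0, 0, 7.46], 1]
    - [[-15.9, 14.58, 3.36], [0, 0, 7.46], 1]
  force: 50

```text
t: 3.05
eef_pos: [0.4245, 0.1726, 0.2201]
tool_rot: [-0.0, 1.0, 0.002, 0.0]
contact_force: [-0.8, 0.2, 0.4]
gripper_width: 0.998
```

```bash
python3 go.py .425 .171 .134 0; python3 -c "
from h import *
c=read_camera('scene');cv2.imwrite('pics/s1.png',c['color'][...,::-1])"
```

```text
t 3.05 at [0.4245 0.1726 0.2201] toolx [1.    0.004 0.   ] toolz [ 0.     0.001 -1.   ] w 0.998 F [-0.8  0.2  0.4] q [-0.91  0.25  0.45  2.16 -0.15  0.76 -0.36]
shift [0.018 0.068 3.442] turn [-0.004 -0.001  0.021]
```

View pics/s1.png

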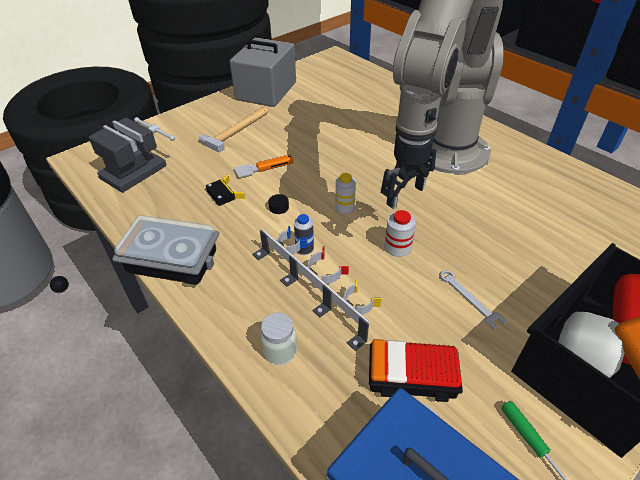

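Request:
apply_moves:
  moves:
    - [[0, 0.05, 1.5], [0, 0, 0], 1]
    - [[0, 0.05, 3.0], [0, 0, 0], 1]
    - [[0, 0.05, 3.6], [0, 0, 0], 1]
    - [[0, 0.05, 3.6], [0, 0, 0], 1]
    - [[0, 0.05, 3.6], [0, 0, 0], -0.5]
    - [[0, 0.05, 3.6], [0, 0, 0], -0.5]
    - [[0, 0.05, 3.6], [0, 0, 0], -0.5]
    - [[0, 0.05, 3.6], [0, 0, 0], -0.5]
    - [[0, 0.05, 3.6], [0, 0, 0], -0.5]
    - [[0, 0.05, 3.6], [0, 0, 0], -0.5]
  force: 50

```text
t: 4.35
eef_pos: [0.4254, 0.1704, 0.1312]
tool_rot: [-0.001, 1.0, 0.001, 0.001]
contact_force: [-2.5, -0.4, 7.7]
gripper_width: 0.755
```

```bash
python3 go.py .42 .1335 .13 0; python3 -c "
from h import *
c=read_camera('scene');cv2.imwrite('pics/s2.png',cv2.resize(c['color'][100:300,250:500,::-1],None,fx=3,fy=3))"
```

```text
t 4.35 at [0.4254 0.1704 0.1312] toolx [1.    0.001 0.001] toolz [ 0.001  0.002 -1.   ] w 0.755 F [-2.5 -0.4  7.7] q [-0.83  0.41  0.38  2.22 -0.29  0.55 -0.23]
shift [-0.218  1.475  0.044] turn [-0.009 -0.008  0.006]
```

View pics/s2.png

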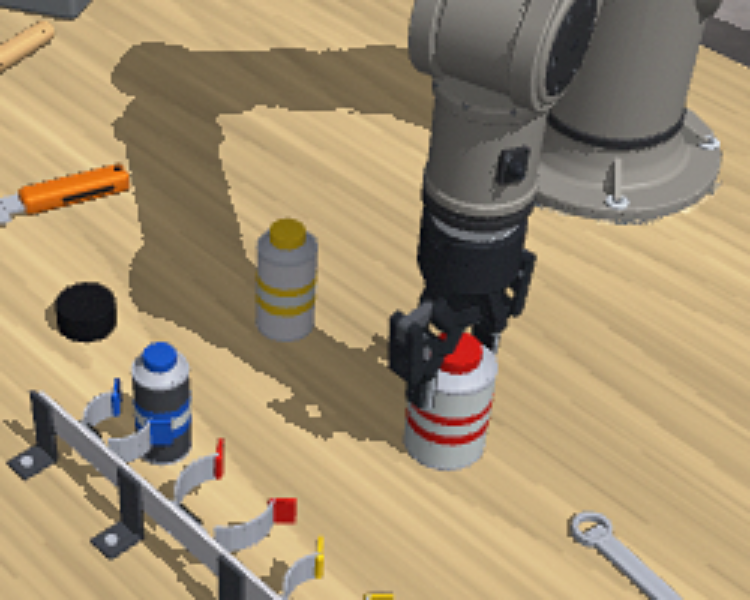

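Request:
apply_moves:
  moves:
    - [[0.5, 0.2, 0.0], [0, 0, 0], -0.5]
    - [[1.4, 0.45, 0], [0, 0, 0], -0.5]
    - [[2.4, 0.75, 0], [0, 0, 0], -0.5]
    - [[3.4, 1.1, 0], [0, 0, 0], -0.5]
    - [[4.4, 1.4, 0], [0, 0, 0], -0.5]
    - [[5.4, 1.48, 0], [0, 0, 0], -0.5]
    - [[5.6, 1.48, 0], [0, 0, 0], -0.5]
    - [[5.6, 1.48, 0], [0, 0, 0], -0.5]

```text
t: 5.4
eef_pos: [0.5663, 0.1329, 0.1312]
tool_rot: [-0.0, 1.0, 0.0, 0.002]
contact_force: [2.4, -1.4, 3.0]
gripper_width: 0.756
```

```bash
cat > can.py <<'E'
from h import *
import sys
n=sys.argv[1]
for cam in("top","scene"):
    c=read_camera(cam); s=silhouettes(cam,n)
    for d in s[:2]:
        rc=np.argwhere(d["mask"]).mean(0); x0=unproj(c,[[rc[1],rc[0]]],.06)[0][:2]
        print(cam,round(d["conf"],2),fitcan(c,d["mask"],CANS[n],x0))
    cv2.imwrite(f"pics/{sys.argv[2]}_{cam}.png",cv2.resize(c["color"][160:320,220:480,::-1] if cam=="top" else c["color"][150:350,220:480,::-1],None,fx=3,fy=3,interpolation=cv2.INTER_CUBIC))
E
python3 can.py can_large s3; python3 go.py .634 .1335 .131 0
```

```text
top 0.57 (array([ 0.63529411, -0.27746836]), np.float64(0.3372554785032804))
scene 0.66 (array([ 0.61604866, -0.00778483]), np.float64(3.0739422335475353))
scene 0.6 (array([0.56501574, 0.13512875]), np.float64(0.28965806752175577))
t 5.6 at [0.5662 0.1329 0.1312] toolx [1.    0.    0.004] toolz [ 0.004  0.    -1.   ] w 0.754 F [ 2.9 -2.   6. ] q [-0.62  0.57  0.37  1.94 -0.31  0.69 -0.06]
shift [ 2.713 -0.024  0.019] turn [-0.003 -0.023  0.003]
```

View pics/s3_scene.png

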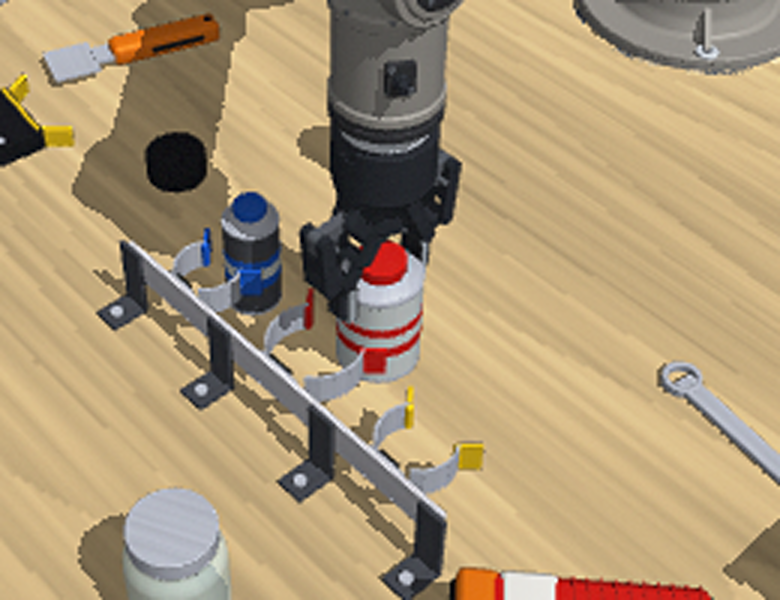

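View pics/s3_top.png

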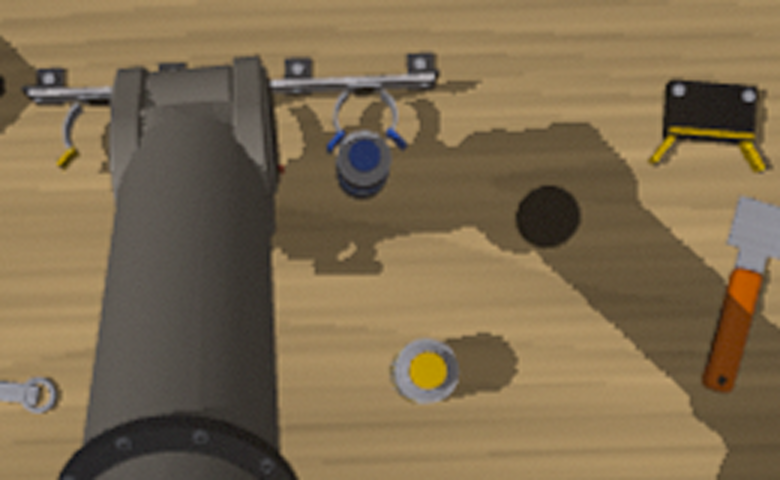

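```bash
python3 -c "
from h import *
c=read_camera('scene')
for z in (.06,.065,.07,.075,.08):
  print(z,[proj(c,[.566+dx,.133+dy,z])[0].round(1) for dx in(.033,.045) for dy in(-.011,.011)])
cv2.imwrite('pics/s3z.png',cv2.resize(c['color'][215:280,310:375,::-1],None,fx=9,fy=9,interpolation=cv2.INTER_CUBIC))"
```

```text
0.06 [array([332.2, 253.7]), array([338.7, 259.1]), array([328.2, 256.3]), array([334.8, 261.7])]
0.065 [array([332.2, 252.2]), array([338.7, 257.6]), array([328.2, 254.8]), array([334.8, 260.2])]
0.07 [array([332.2, 250.7]), array([338.8, 256.1]), array([328.2, 253.3]), array([334.8, 258.7])]
0.075 [array([332.2, 249.2]), array([338.8, 254.5]), array([328.2, 251.8]), array([334.8, 257.2])]
0.08 [array([332.2, 247.6]), array([338.8, 253. ]), array([328.2, 250.2]), array([334.8, 255.7])]
```

View pics/s3z.png

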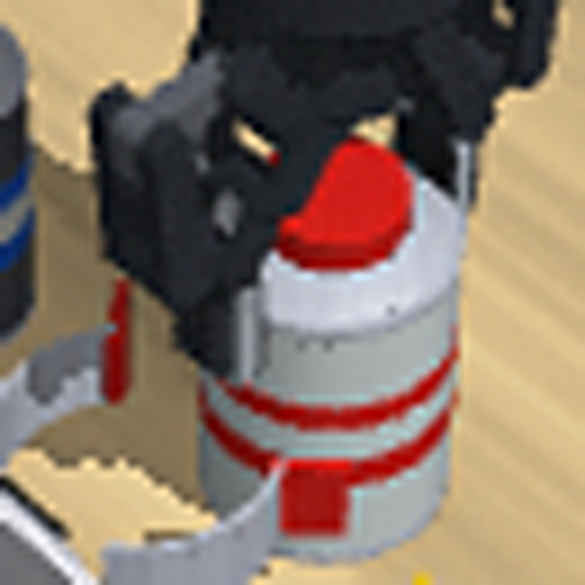

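Request:
apply_moves:
  moves:
    - [[0.6, -0.02, 0], [0, 0, 0], -0.5]
    - [[1.2, -0.02, 0], [0, 0, 0], -0.5]
    - [[1.6, -0.02, 0], [0, 0, 0], -0.5]
    - [[2.0, -0.02, 0], [0, 0, 0], -0.5]
    - [[2.3, -0.02, 0], [0, 0, 0], -0.5]
    - [[2.6, -0.02, 0], [0, 0, 0], -0.5]
    - [[2.75, -0.02, 0], [0, 0, 0], -0.5]
    - [[2.75, -0.02, 0], [0, 0, 0], -0.5]

```text
t: 6.65
eef_pos: [0.6318, 0.133, 0.1313]
tool_rot: [0.0, 1.0, 0.0, -0.002]
contact_force: [-8.3, -2.2, 17.8]
gripper_width: 0.76
```

```bash
python3 can.py can_large s4; python3 go.py .634 .1335 .131 0
```

```text
top 0.71 (array([0.66280708, 0.0643901 ]), np.float64(1.6520464203557872))
scene 0.58 (array([0.62014729, 0.13455302]), np.float64(0.8416904426585569))
t 6.85 at [0.6318 0.133  0.1313] toolx [ 1.     0.001 -0.004] toolz [-0.004 -0.    -1.   ] w 0.761 F [-8.5 -2.9 17.3] q [-0.56  0.65  0.37  1.77 -0.32  0.78 -0.04]
shift [ 0.088 -0.019  0.013] turn [0.001 0.022 0.005]
```

View pics/s4_scene.png

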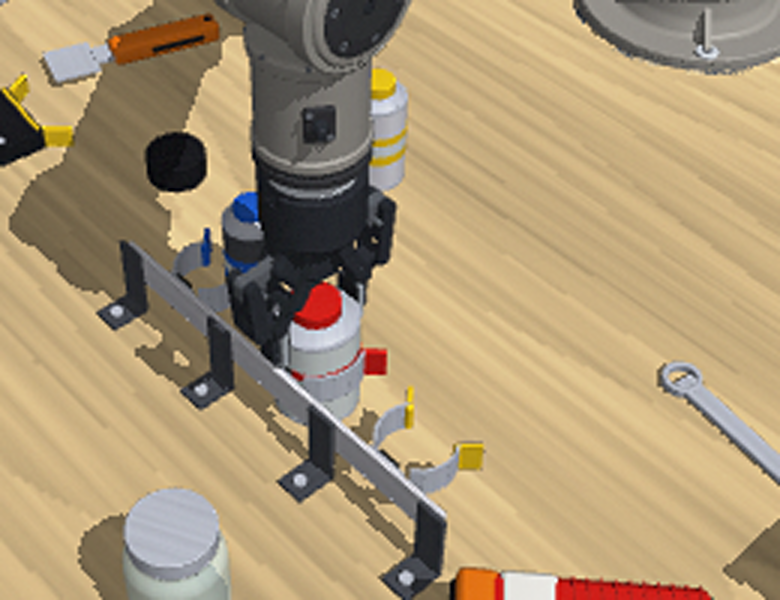

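Request:
apply_moves:
  moves:
    - [[0.15, 0, 0], [0, 0, 0], -0.5]
    - [[0.3, 0, 0], [0, 0, 0], -0.5]
    - [[0.3, 0, 0], [0, 0, 0], -0.5]

```text
t: 7.22
eef_pos: [0.633, 0.1331, 0.1309]
tool_rot: [0.0, 1.0, 0.001, -0.01]
contact_force: [-32.2, -3.5, 38.5]
gripper_width: 0.754
```

Request:
apply_moves:
  moves:
    - [[0.0, 0, 0], [0, 0, 0], 1]
    - [[-0.1, 0, 0], [0, 0, 0], 1]
    - [[-0.1, 0, 0], [0, 0, 0], 1]
    - [[-0.1, 0, 0], [0, 0, 0], 1]
    - [[-0.1, 0, -2], [0, 0, 0], 1]
    - [[-0.1, 0, -4], [0, 0, 0], 1]
    - [[-0.1, 0, -4], [0, 0, 0], 1]

```text
t: 8.1
eef_pos: [0.6413, 0.1337, 0.2344]
tool_rot: [-0.001, 1.0, 0.0, 0.004]
contact_force: [0.5, 0.1, -0.3]
gripper_width: 1.001
```

```bash
python3 can.py can_large s5; python3 go.py .425 -.0240 .23 0;
```

```text
scene 0.62 (array([0.62739688, 0.12923717]), np.float64(0.42513133522767965))
t 8.3 at [0.6379 0.1337 0.2284] toolx [ 1.     0.001 -0.002] toolz [-0.002 -0.001 -1.   ] w 1.006 F [-0.1 -1.1 -0.4] q [-0.6   0.54  0.42  1.7  -0.26  0.95 -0.08]
shift [-8.524  6.296 -0.039] turn [0.003 0.014 0.007]
```

View pics/s5_scene.png

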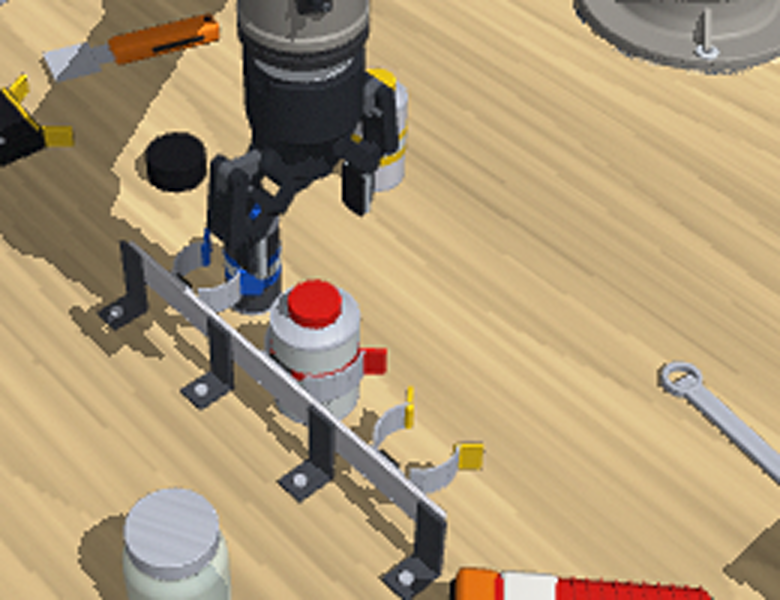

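```bash
python3 can.py can_slim s6;python3 go.py .602 .0212 .20 0; python3 go.py .602 .0212 .136 0
```

```text
top 0.86 (array([0.60317972, 0.02107757]), np.float64(0.032897586209055495))
scene 0.67 (array([0.60458087, 0.02790252]), np.float64(1.9520454372064298))
scene 0.6 (array([ 0.41477352, -0.02157465]), np.float64(1.6276422456489128))
t 8.5 at [0.6382 0.1335 0.2287] toolx [ 1.     0.001 -0.002] toolz [-0.002 -0.001 -1.   ] w 1.0 F [-0.2  0.1 -0.4] q [-0.6   0.54  0.42  1.7  -0.26  0.95 -0.08]
shift [-1.451  4.49   1.153] turn [0.004 0.011 0.005]
t 8.5 at [0.6382 0.1335 0.2287] toolx [ 1.     0.001 -0.002] toolz [-0.002 -0.001 -1.   ] w 1.0 F [-0.2  0.1 -0.4] q [-0.6   0.54  0.42  1.7  -0.26  0.95 -0.08]
shift [-1.446  4.489  3.713] turn [0.004 0.011 0.005]
```

View pics/s6_top.png

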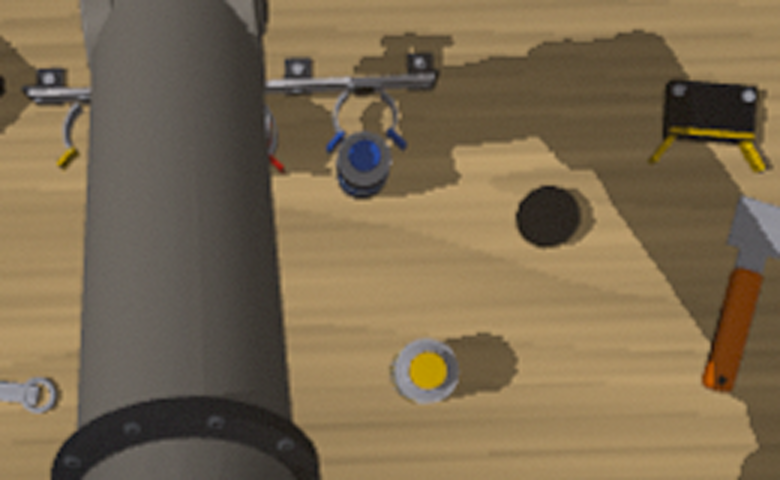

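Request:
apply_moves:
  moves:
    - [[-0.7, 2.2, 0], [0, 0, 0], 1]
    - [[-1.45, 4.49, 0.6], [0, 0, 0], 1]
    - [[-1.45, 4.49, 1.0], [0, 0, 0], 1]
    - [[-1.45, 4.49, 2.4], [0, 0, 0], 1]
    - [[-1.45, 4.49, 3.7], [0, 0, 0], 1]
    - [[-1.45, 4.49, 3.7], [0, 0, 0], 1]
    - [[-1.45, 4.49, 3.7], [0, 0, 0], -0.8]
    - [[-1.45, 4.49, 3.7], [0, 0, 0], -0.8]
    - [[-1.45, 4.49, 3.7], [0, 0, 0], -0.8]
    - [[-1.45, 4.49, 3.7], [0, 0, 0], -0.8]
    - [[-1.45, 4.49, 3.7], [0, 0, 0], -0.8]
    - [[-1.45, 4.49, 3.7], [0, 0, 0], -0.8]
    - [[-1.45, 4.49, 3.7], [0, 0, 0], -0.8]
  force: 50

```text
t: 10.12
eef_pos: [0.6033, 0.0214, 0.139]
tool_rot: [-0.0, 1.0, 0.0, 0.001]
contact_force: [-1.2, 0.5, 5.2]
gripper_width: 0.508
```

```bash
python3 can.py can_slim s7; python3 go.py .646 .0185 .136 0
```

```text
scene 0.58 (array([0.60069664, 0.0227557 ]), np.float64(0.3502914189596869))
t 10.32 at [0.6033 0.0214 0.139 ] toolx [1.    0.001 0.002] toolz [ 0.002  0.001 -1.   ] w 0.51 F [-1.5 -0.1  4.5] q [-0.42  0.59  0.38  1.88 -0.32  0.73  0.14]
shift [1.707 0.12  0.123] turn [-0.004 -0.012  0.005]
```

View pics/s7_scene.png

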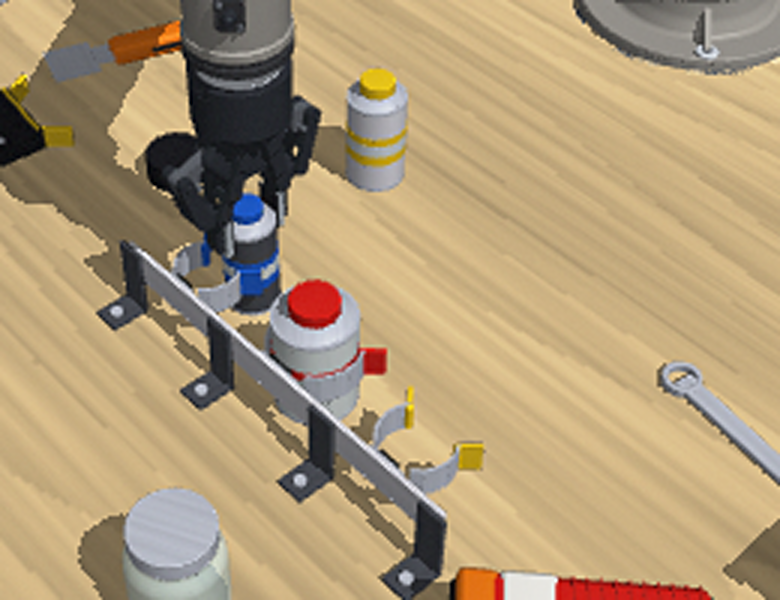

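Request:
apply_moves:
  moves:
    - [[0.3, 0.12, 0], [0, 0, 0], -0.8]
    - [[0.6, 0.12, 0], [0, 0, 0], -0.8]
    - [[0.9, 0.12, 0], [0, 0, 0], -0.8]
    - [[1.2, 0.12, 0], [0, 0, 0], -0.8]
    - [[1.5, 0.12, 0], [0, 0, 0], -0.8]
    - [[1.75, 0.12, 0], [0, 0, 0], -0.8]
    - [[1.85, 0.12, 0], [0, 0, 0], -0.8]
    - [[1.85, 0.12, 0], [0, 0, 0], -0.8]

```text
t: 11.32
eef_pos: [0.6445, 0.018, 0.1388]
tool_rot: [-0.001, 1.0, 0.0, -0.005]
contact_force: [-18.6, 0.2, 21.3]
gripper_width: 0.506
```

```bash
python3 can.py can_slim s8; python3 go.py .646 .0185 .136 0
```

```text
scene 0.85 (array([0.63808911, 0.01647566]), np.float64(0.9243625348420575))
t 11.53 at [0.6444 0.018  0.1387] toolx [ 1.    0.   -0.01] toolz [-0.01   0.001 -1.   ] w 0.512 F [-18.4   0.   22.4] q [-0.39  0.65  0.38  1.77 -0.32  0.8   0.15]
shift [ 0.065 -0.02   0.109] turn [-0.008  0.06   0.002]
```

View pics/s8_scene.png

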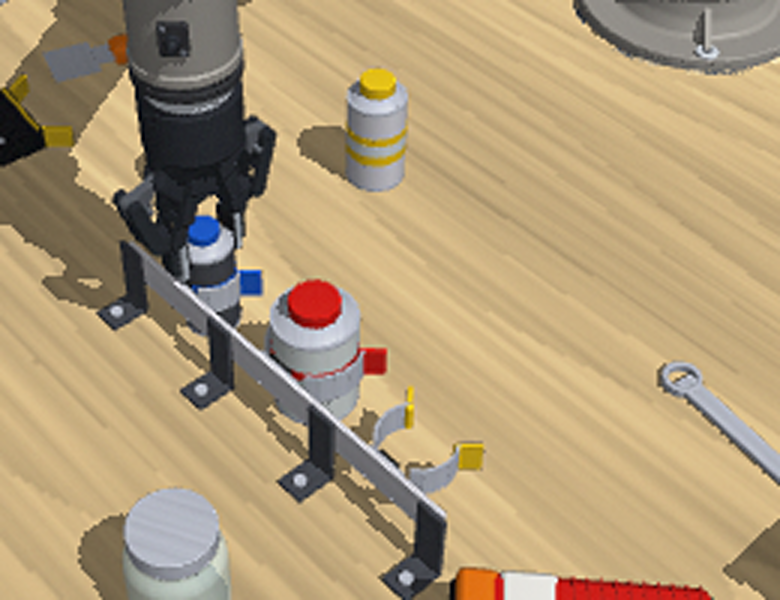

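Request:
apply_moves:
  moves:
    - [[0.1, 0, 0], [0, 0, 0], -0.8]
    - [[0.2, 0, 0], [0, 0, 0], -0.8]
    - [[0.2, 0, 0], [0, 0, 0], -0.8]

```text
t: 11.9
eef_pos: [0.6452, 0.0179, 0.1384]
tool_rot: [-0.001, 1.0, 0.0, -0.011]
contact_force: [-33.1, 0.5, 35.0]
gripper_width: 0.509
```

Request:
apply_moves:
  moves:
    - [[-0.1, 0, 0], [0, 0, 0], 1]
    - [[-0.3, 0, 0], [0, 0, 0], 1]
    - [[-0.3, 0, 0], [0, 0, 0], 1]
    - [[-0.3, 0, 0], [0, 0, 0], 1]
    - [[-0.3, 0, 0], [0, 0, 0], 1]
    - [[-0.3, 0, -2], [0, 0, 0], 1]
    - [[-0.3, 0, -3.6], [0, 0, 0], 1]
    - [[-4, 1.2, -3.6], [0, 0, 0], 1]
    - [[-8.7, 1.67, -3.6], [0, 0, 0], 1]
    - [[-8.7, 1.67, -3.6], [0, 0, 0], 1]
    - [[-8.7, 1.67, -3.6], [0, 0, 0], 1]
    - [[-8.7, 1.67, -3.6], [0, 0, 0], 1]

```text
t: 13.4
eef_pos: [0.4346, -0.024, 0.2275]
tool_rot: [-0.001, 1.0, 0.0, -0.0]
contact_force: [0.2, 0.1, 0.9]
gripper_width: 0.999
```

```bash
python3 can.py can_slim s9; python3 can.py can_medium s9b; python3 go.py .424 -.0240 .135 0
```

```text
top 0.67 (array([0.64514367, 0.01772113]), np.float64(0.03154615369667365))
top 0.46 (array([0.67309253, 0.18679704]), np.float64(0.8566688648075916))
scene 0.66 (array([0.63818639, 0.01279468]), np.float64(0.7260961817425479))
top 0.46 (array([ 0.63727788, -0.27857196]), np.float64(0.26252717665843994))
scene 0.88 (array([ 0.42206127, -0.02489777]), np.float64(0.017816062681902646))
scene 0.23 (array([0.62864137, 0.23861956]), np.float64(2.359398301461816))
t 13.8 at [ 0.437  -0.0235  0.2273] toolx [ 1.     0.001 -0.   ] toolz [-0. -0. -1.] w 0.994 F [-0.2 -0.4  1.2] q [-0.52  0.2   0.49  2.2  -0.13  0.77  0.06]
shift [-0.52   0.017  3.692] turn [0.003 0.    0.006]
```

View pics/s9_scene.png

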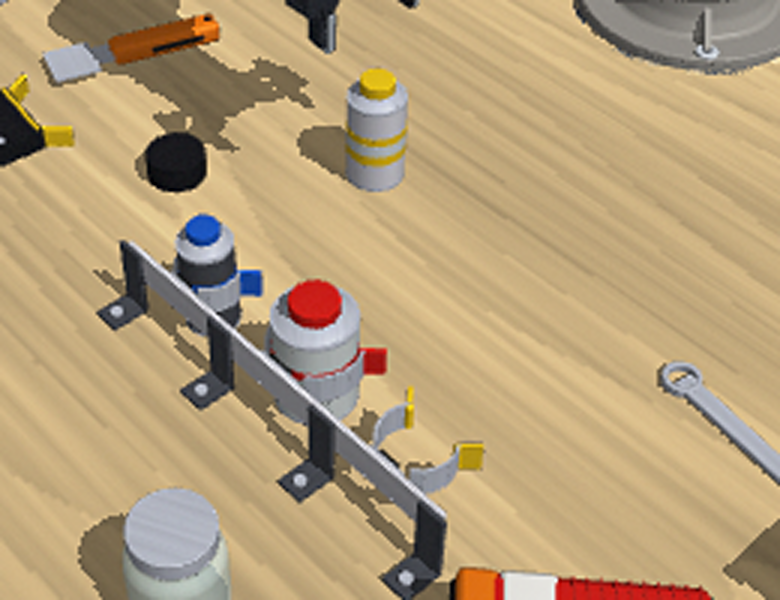

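View pics/s9_top.png

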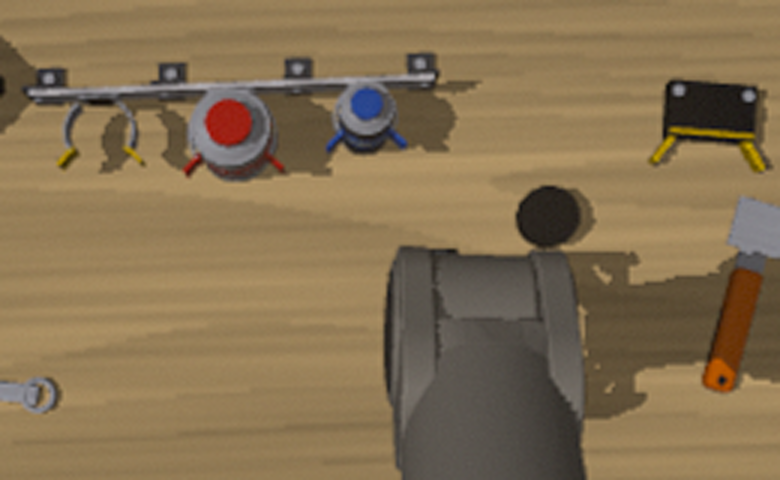

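Request:
apply_moves:
  moves:
    - [[-0.5, 0, 0.5], [0, 0, 0], 1]
    - [[-0.5, 0, 1.0], [0, 0, 0], 1]
    - [[-0.5, 0, 1.4], [0, 0, 0], 1]
    - [[-0.5, 0, 1.7], [0, 0, 0], 1]
    - [[-0.5, 0, 1.7], [0, 0, 0], 1]

```text
t: 14.42
eef_pos: [0.4238, -0.0237, 0.1843]
tool_rot: [0.0, 1.0, 0.0, -0.001]
contact_force: [1.0, 0.1, 0.7]
gripper_width: 0.996
```

```bash
python3 go.py .424 -.0240 .135 0
```

```text
t 14.43 at [ 0.4238 -0.0237  0.1843] toolx [ 1.     0.001 -0.001] toolz [-0.001 -0.001 -1.   ] w 0.996 F [1.  0.1 0.7] q [-0.49  0.26  0.46  2.26 -0.19  0.65  0.11]
shift [0.009 0.012 1.974] turn [0.003 0.007 0.005]
```

Request:
apply_moves:
  moves:
    - [[0, 0, 0.8], [0, 0, 0], 1]
    - [[0, 0, 1.6], [0, 0, 0], 1]
    - [[0, 0, 2.0], [0, 0, 0], 1]
    - [[0, 0, 2.0], [0, 0, 0], 1]
    - [[0, 0, 2.0], [0, 0, 0], -0.7]
    - [[0, 0, 2.0], [0, 0, 0], -0.7]
    - [[0, 0, 2.0], [0, 0, 0], -0.7]
    - [[0, 0, 2.0], [0, 0, 0], -0.7]
    - [[0, 0, 2.0], [0, 0, 0], -0.7]
    - [[0, 0, 2.0], [0, 0, 0], -0.7]

```text
t: 15.68
eef_pos: [0.4241, -0.0236, 0.1355]
tool_rot: [-0.0, 1.0, 0.0, 0.0]
contact_force: [-1.6, 0.4, 5.7]
gripper_width: 0.592
```

```bash
python3 go.py .57 .2490 .135 0;python3 can.py can_medium s10
```

```text
t 15.68 at [ 0.4241 -0.0236  0.1355] toolx [1.    0.001 0.001] toolz [ 0.001  0.001 -1.   ] w 0.592 F [-1.6  0.4  5.7] q [-0.43  0.36  0.4   2.29 -0.28  0.53  0.19]
shift [  5.845 -10.897   0.032] turn [-0.003 -0.005  0.005]
scene 0.56 (array([ 0.4236484 , -0.02217117]), np.float64(0.1584725858430027))
```

View pics/s10_scene.png

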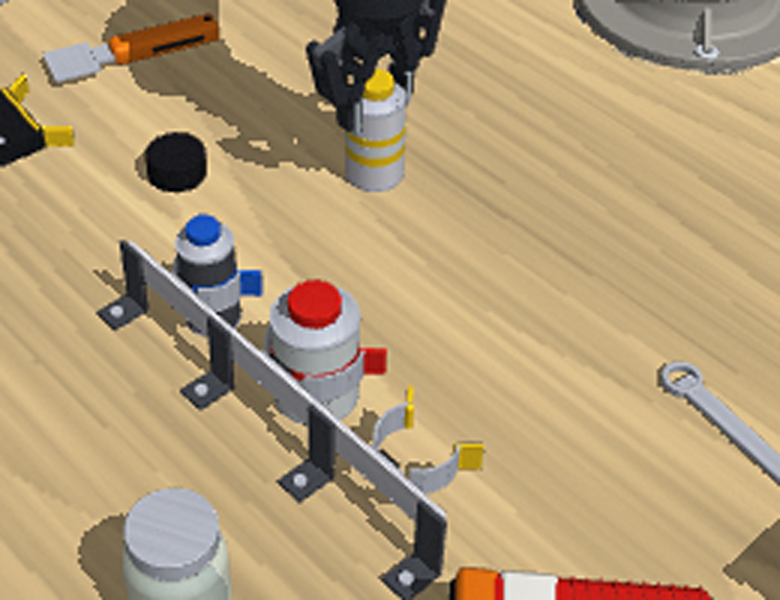

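Request:
apply_moves:
  moves:
    - [[0.4, -0.4, 0], [0, 0, 0], -0.7]
    - [[0.9, -1.2, 0], [0, 0, 0], -0.7]
    - [[1.5, -2.2, 0], [0, 0, 0], -0.7]
    - [[2.1, -3.2, 0], [0, 0, 0], -0.7]
    - [[2.7, -4.2, 0], [0, 0, 0], -0.7]
    - [[3.3, -5.2, 0], [0, 0, 0], -0.7]
    - [[3.8, -6.2, 0], [0, 0, 0], -0.7]
    - [[4.3, -7.2, 0], [0, 0, 0], -0.7]
    - [[4.7, -8.2, 0], [0, 0, 0], -0.7]
    - [[5.1, -9.2, 0], [0, 0, 0], -0.7]
    - [[5.4, -10.1, 0], [0, 0, 0], -0.7]
    - [[5.6, -10.7, 0], [0, 0, 0], -0.7]
    - [[5.7, -10.9, 0], [0, 0, 0], -0.7]
    - [[5.7, -10.9, 0], [0, 0, 0], -0.7]

```text
t: 17.62
eef_pos: [0.5665, 0.2494, 0.1355]
tool_rot: [-0.0, 1.0, 0.001, 0.0]
contact_force: [-0.5, -1.5, 3.7]
gripper_width: 0.599
```

```bash
python3 can.py can_medium s11; python3 go.py .641 .2490 .135 0
```

```text
top 0.53 (array([0.55481232, 0.22247996]), np.float64(1.1574261583848384))
scene 0.6 (array([0.56346821, 0.24619604]), np.float64(0.5085119602688174))
t 17.82 at [0.5665 0.2492 0.1355] toolx [1.    0.001 0.001] toolz [ 0.001  0.001 -1.   ] w 0.589 F [-0.7 -1.5  4.7] q [-0.8   0.61  0.38  1.84 -0.32  0.75 -0.23]
shift [2.982 0.011 0.022] turn [-0.003 -0.005  0.005]
```

View pics/s11_scene.png

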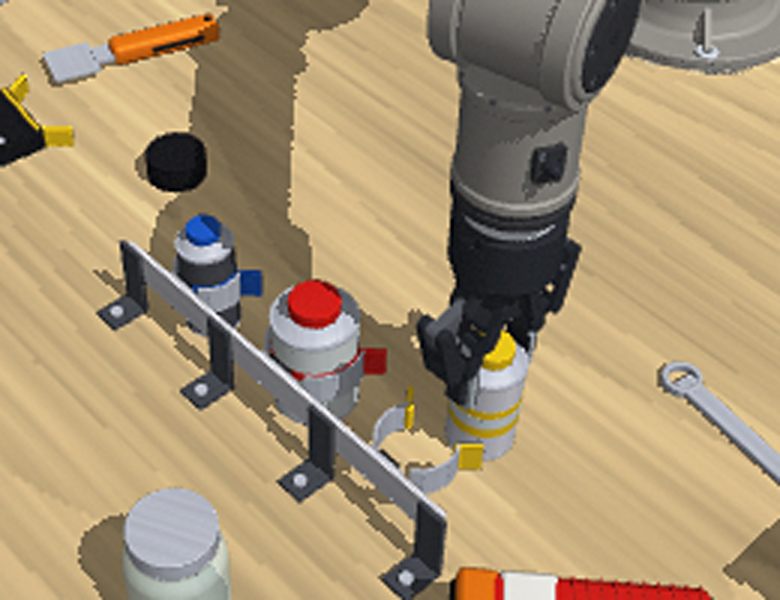

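Request:
apply_moves:
  moves:
    - [[0.6, 0, 0], [0, 0, 0], -0.7]
    - [[1.2, 0, 0], [0, 0, 0], -0.7]
    - [[1.6, 0, 0], [0, 0, 0], -0.7]
    - [[2.0, 0, 0], [0, 0, 0], -0.7]
    - [[2.4, 0, 0], [0, 0, 0], -0.7]
    - [[2.7, 0, 0], [0, 0, 0], -0.7]
    - [[3.0, 0, 0], [0, 0, 0], -0.7]
    - [[3.15, 0, 0], [0, 0, 0], -0.7]
    - [[3.15, 0, 0], [0, 0, 0], -0.7]

```text
t: 18.95
eef_pos: [0.6391, 0.2503, 0.135]
tool_rot: [-0.0, 1.0, 0.001, -0.007]
contact_force: [-21.7, -1.1, 21.8]
gripper_width: 0.591
```

```bash
python3 can.py can_medium s12; python3 go.py .641 .2490 .135 0
```

```text
top 0.54 (array([0.62569716, 0.23093774]), np.float64(1.9362067441592017))
top 0.22 (array([0.58518372, 0.15156922]), np.float64(19.862088039200483))
scene 0.91 (array([0.62050755, 0.24747929]), np.float64(1.446047548990137))
t 19.15 at [0.6391 0.2503 0.135 ] toolx [ 1.     0.002 -0.014] toolz [-0.014  0.001 -1.   ] w 0.59 F [-21.4  -1.7  21.4] q [-0.72  0.71  0.38  1.66 -0.34  0.85 -0.19]
shift [ 0.076  0.051 -0.001] turn [-0.003  0.079  0.013]
```

View pics/s12_scene.png

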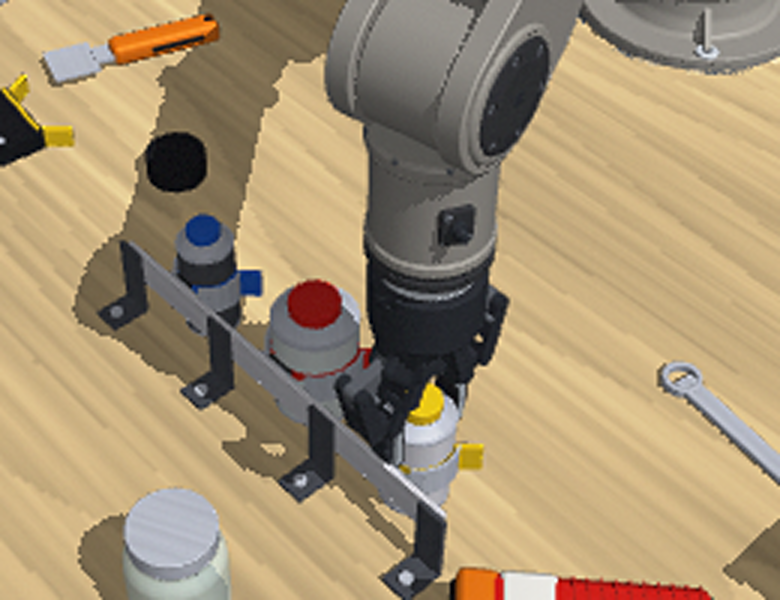

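Request:
apply_moves:
  moves:
    - [[0.15, 0, 0], [0, 0, 0], -0.7]
    - [[0.2, 0, 0], [0, 0, 0], -0.7]
    - [[0, 0, 0], [0, 0, 0], 1]
    - [[-0.2, 0, 0], [0, 0, 0], 1]
    - [[-0.2, 0, 0], [0, 0, 0], 1]
    - [[-0.2, 0, 0], [0, 0, 0], 1]
    - [[-0.2, 0, -2], [0, 0, 0], 1]
    - [[-0.2, 0, -4], [0, 0, 0], 1]
    - [[-2.5, 2, -4], [0, 0, 0], 1]
    - [[-5, 4, -4], [0, 0, 0], 1]
    - [[-5, 6, -4], [0, 0, 0], 1]
    - [[-5, 8, -4], [0, 0, 0], 1]

```text
t: 20.65
eef_pos: [0.5188, 0.0479, 0.2351]
tool_rot: [-0.0, 1.0, 0.001, 0.0]
contact_force: [1.3, 0.4, -0.3]
gripper_width: 1.0
```

```bash
for n in medium large slim; do python3 can.py can_$n s13$n; done; python3 - <<'E'
from h import *
c=read_camera("top")
cv2.imwrite("pics/sg.png",cv2.resize(c["color"][175:300,425:500,::-1],None,fx=5,fy=5,interpolation=cv2.INTER_CUBIC)[:600])
c=read_camera("scene")
cv2.imwrite("pics/sg2.png",cv2.resize(c["color"][145:215,195:305,::-1],None,fx=7,fy=7,interpolation=cv2.INTER_CUBIC))
E
```

```text
top 0.67 (array([0.63937431, 0.24983358]), np.float64(0.05386239615767776))
top 0.17 (array([0.58552823, 0.15164045]), np.float64(25.301953319637015))
scene 0.94 (array([0.63378364, 0.24453395]), np.float64(0.49624432278695346))
scene 0.54 (array([0.46223746, 0.44335116]), np.float64(1.5710029521836824))
top 0.62 (array([0.63360634, 0.13776504]), np.float64(0.3940604843942168))
scene 0.71 (array([0.62728192, 0.12741678]), np.float64(0.4547703469495694))
top 0.37 (array([0.64827223, 0.01941602]), np.float64(11.99777451332374))
scene 0.58 (array([0.63794591, 0.01225585]), np.float64(0.5766725117521726))
```

View pics/s13medium_scene.png

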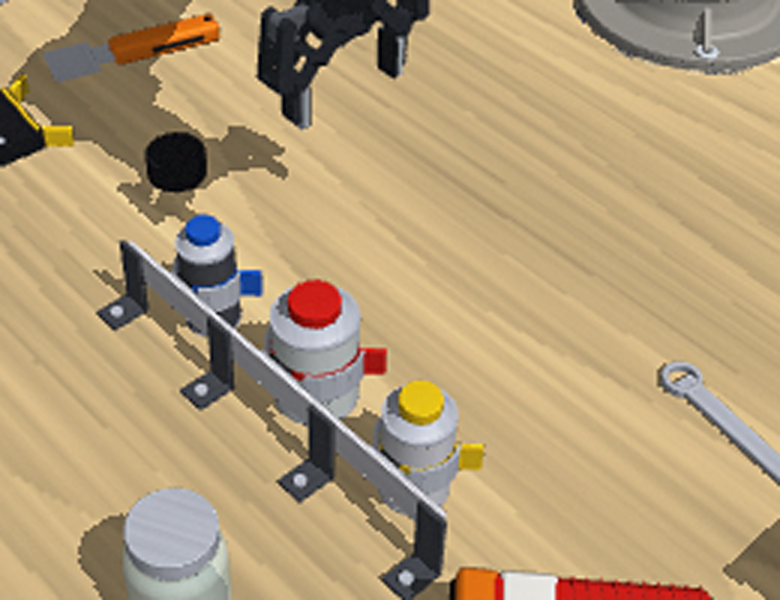

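View pics/s13medium_top.png

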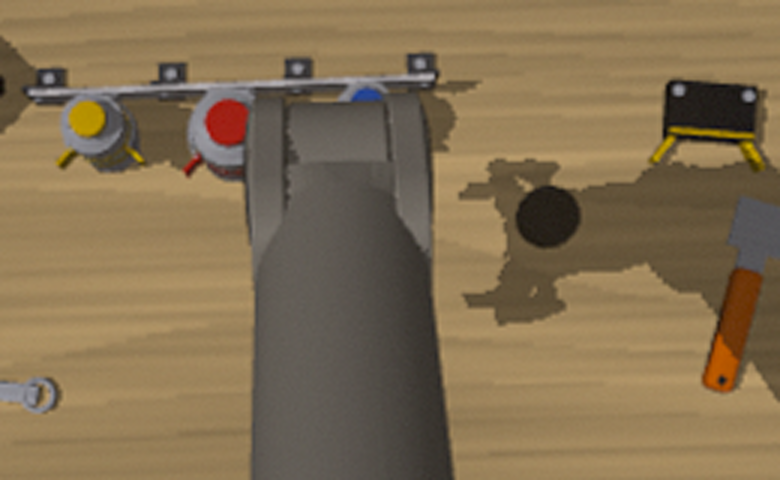

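View pics/sg.png

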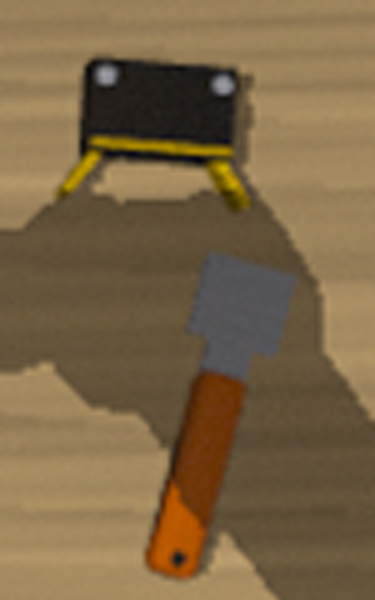

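View pics/sg2.png

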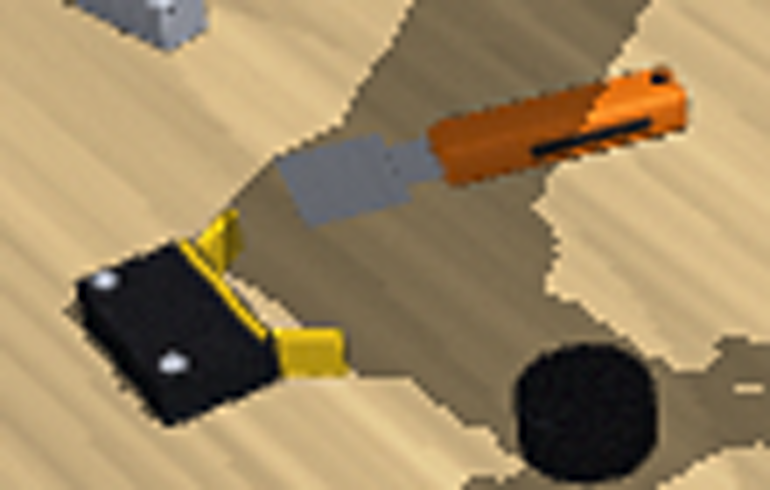

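```bash
cat > sg.py <<'E'
from h import *
import sys
ox,oy,oa,gx,gy,ga=[float(a) for a in sys.argv[1:7]]
tag=sys.argv[7]
def rect(x0,x1,w,z): return [[x0,-w/2,z],[x1,-w/2,z],[x1,w/2,z],[x0,w/2,z],[x0,-w/2,z]]
for cam,(x0,y0,x1,y1),s in (("top",(425,175,505,300),4.7),("scene",(195,145,305,215),7)):
    c=read_camera(cam); im=cv2.resize(c["color"][y0:y1,x0:x1,::-1],None,fx=s,fy=s,interpolation=cv2.INTER_CUBIC)
    def L(P,col,X,Y,A):
        P=np.array(P,float); ca,sa=np.cos(A),np.sin(A)
        W=np.c_[X+ca*P[:,0]-sa*P[:,1],Y+sa*P[:,0]+ca*P[:,1],P[:,2]]
        cv2.polylines(im,[((proj(c,W)+.5-[x0,y0])*s).astype(int).reshape(-1,1,2)],False,col,1)
    L(rect(-.055,.055,.026,.022),(0,255,0),ox,oy,oa); L(rect(.072,.117,.048,.012),(0,255,0),ox,oy,oa)
    L(rect(0,.05,.076,.023),(255,0,255),gx,gy,ga)
    for sg in(1,-1): L([[0,sg*.028,.02],[-.024,sg*.045,.02]],(255,0,255),gx,gy,ga)
    cv2.imwrite(f"pics/sg_{cam}_{tag}.png",im)
E
python3 - <<'E'
from h import *
c=read_camera("top"); q=lambda P:np.array(P)/5.+[425,175]-.5
e=unproj(c,q([[208,253],[297,275]]),.012)[:,:2]; r=unproj(c,q([[172,577],[220,375]]),.022)[:,:2]
m=unproj(c,q([[90,140],[235,152]]),.023)[:,:2]; b=unproj(c,q([[85,60],[243,68]]),.023)[:,:2]; t=unproj(c,q([[62,195],[243,207]]),.017)[:,:2]
print(e,r,m,b,t)
d=e.mean(0)-r[0]; print("scr ang",np.arctan2(d[1],d[0]),np.linalg.norm(d), "origin",e.mean(0)-.117*d/np.linalg.norm(d))
g=b.mean(0)-m.mean(0); print("g",m.mean(0),np.arctan2(g[1],g[0]),[np.arctan2(-(v[1]-v[0])[0],(v[1]-v[0])[1])+0 for v in(m,b,t)])
E
```

```text
[[ 0.57084333 -0.31095793]
 [ 0.55757621 -0.35704883]] [[ 0.4007651  -0.2783117 ]
 [ 0.5048992  -0.30994083]] [[ 0.6316644  -0.24946645]
 [ 0.62270178 -0.32530044]] [[ 0.67489442 -0.24938979]
 [ 0.66774722 -0.33253096]] [[ 0.6036836  -0.23445947]
 [ 0.59413183 -0.32946021]]
scr ang -0.32839918311106586 0.17267230227616528 origin [ 0.45346227 -0.29626758]
g [ 0.62718309 -0.28738345] -0.08086343821910288 [np.float64(3.0239510018170903), np.float64(3.0558387453178284), np.float64(3.0413852789596643)]
```

```bash
python3 sg.py .4540 -.2965 -.305 .6255 -.2875 -.098 a; python3 go.py .45 -.29 .2 60; python3 can.py can_large x | head -1
```

```text
t 21.5 at [0.5201 0.0491 0.2349] toolx [1.    0.001 0.   ] toolz [ 0.  0. -1.] w 0.998 F [-0.7 -0.1 -0.2] q [-0.62  0.34  0.5   2.01 -0.21  0.84 -0.  ]
shift [-2.818 13.562  1.395] turn [-0.    -0.    -5.993]
top 0.58 (array([0.63500793, 0.1387073 ]), np.float64(0.3565521654279903))
```

View pics/sg_top_a.png

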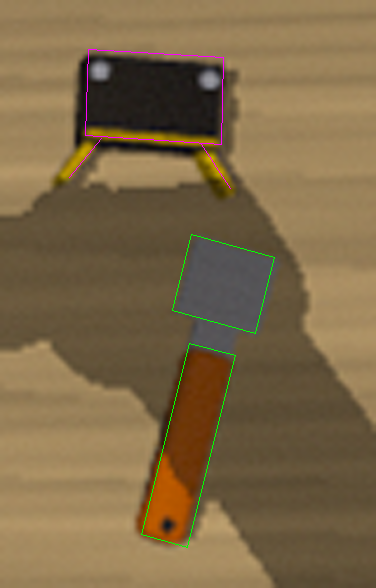

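View pics/sg_scene_a.png

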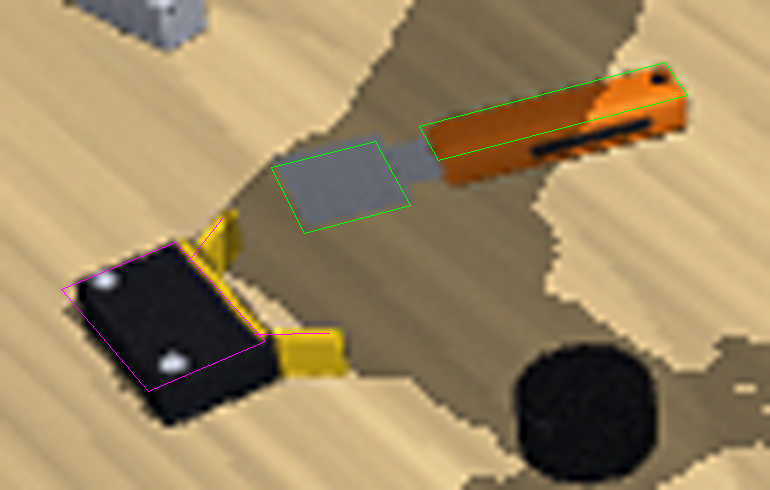

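```bash
python3 sg.py .4525 -.2950 -.305 .6225 -.286 -.098 b
```

```text
(no output)
```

View pics/sg_top_b.png

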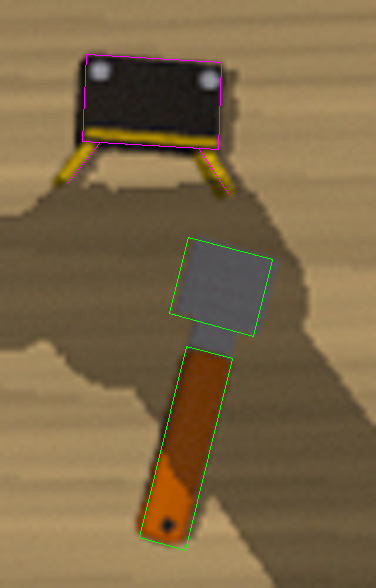

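View pics/sg_scene_b.png

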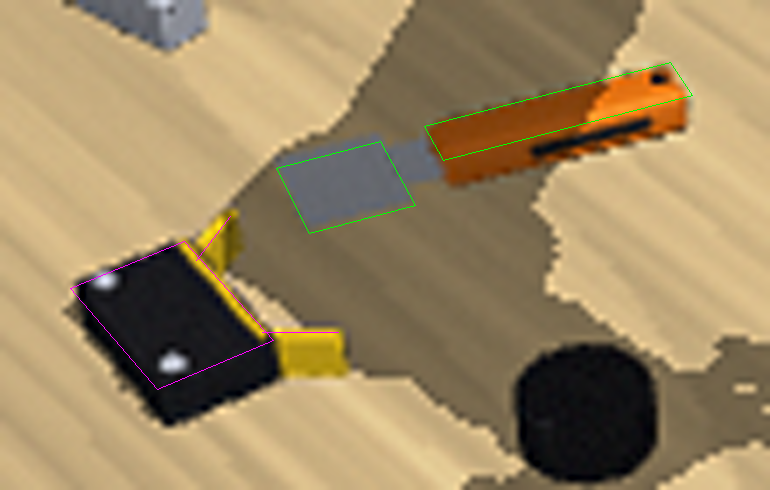

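```bash
python3 go.py .4528 -.2955 .15 -107.5
```

```text
t 21.8 at [0.52   0.049  0.2349] toolx [1.    0.001 0.   ] toolz [ 0.  0. -1.] w 1.0 F [ 0.2 -0.8  0.6] q [-0.62  0.34  0.5   2.01 -0.21  0.84 -0.  ]
shift [-2.701 13.777  3.396] turn [-0.     0.    10.755]
```

Request:
apply_moves:
  moves:
    - [[-0.5, 2, 0], [0, 0, 1.0], 1]
    - [[-1, 4, 0], [0, 0, 2.0], 1]
    - [[-1.4, 6, 0], [0, 0, 3], 1]
    - [[-1.8, 8, 0], [0, 0, 4], 1]
    - [[-2.2, 10, 0], [0, 0, 5], 1]
    - [[-2.5, 12, 1], [0, 0, 6], 1]
    - [[-2.7, 13.78, 2], [0, 0, 7], 1]
    - [[-2.7, 13.78, 3.4], [0, 0, 8], 1]
    - [[-2.7, 13.78, 3.4], [0, 0, 9], 1]
    - [[-2.7, 13.78, 3.4], [0, 0, 10], 1]
    - [[-2.7, 13.78, 3.4], [0, 0, 10.75], 1]
    - [[-2.7, 13.78, 3.4], [0, 0, 10.75], 1]
    - [[-2.7, 13.78, 3.4], [0, 0, 10.75], 1]

```text
t: 23.42
eef_pos: [0.453, -0.2955, 0.1499]
tool_rot: [0.0, -0.593, 0.805, -0.0]
contact_force: [-0.0, 0.3, 0.6]
gripper_width: 1.003
```

```bash
python3 go.py .4528 -.2955 .077 -107.5;python3 sg.py .4525 -.2950 -.305 .6225 -.286 -.098 c; python3 can.py can_large s14;python3 can.py can_medium s14b;python3 can.py can_slim s14c
```

```text
t 23.43 at [ 0.453  -0.2955  0.1499] toolx [-0.297 -0.955 -0.   ] toolz [ 0.  0. -1.] w 1.003 F [-0.   0.3  0.6] q [-0.2   0.64  0.89  2.04 -0.72  0.8  -0.74]
shift [2.000e-03 6.000e-03 2.916e+00] turn [-0.     0.     0.021]
top 0.67 (array([0.63275602, 0.13403318]), np.float64(0.007587247298744702))
scene 0.83 (array([0.62698708, 0.12860401]), np.float64(0.4702254946311769))
scene 0.57 (array([0.63000919, 0.23866987]), np.float64(1.0533851650870751))
top 0.84 (array([0.64000331, 0.24967703]), np.float64(0.12374088272875963))
top 0.35 (array([0.4283734 , 0.41364822]), np.float64(1.0686561308113056))
scene 0.72 (array([0.63276084, 0.24449087]), np.float64(0.5319273353874026))
top 0.92 (array([0.64386532, 0.01756449]), np.float64(0.055593508256590915))
scene 0.94 (array([0.63856416, 0.01089271]), np.float64(0.6802996938012682))
```

View pics/s14_scene.png

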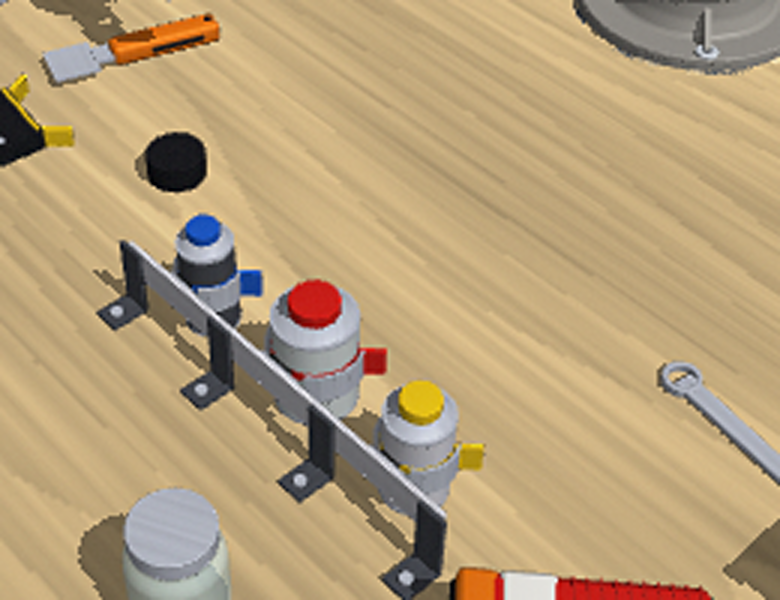

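Request:
apply_moves:
  moves:
    - [[0, 0, 1.2], [0, 0, 0], 1]
    - [[0, 0, 2.2], [0, 0, 0], 1]
    - [[0, 0, 2.9], [0, 0, 0], 1]
    - [[0, 0, 2.9], [0, 0, 0], 1]
    - [[0, 0, 2.9], [0, 0, 0], -1]
    - [[0, 0, 2.9], [0, 0, 0], -1]
    - [[0, 0, 2.9], [0, 0, 0], -1]
    - [[0, 0, 2.9], [0, 0, 0], -1]
    - [[0, 0, 2.9], [0, 0, 0], -1]
    - [[0, 0, 2.9], [0, 0, 0], -1]
    - [[0, 0, 2.9], [0, 0, 0], -1]
    - [[0, 0, 2.9], [0, 0, 0], -1]
  force: 40

```text
t: 25.62
eef_pos: [0.4532, -0.2958, 0.0781]
tool_rot: [0.0, -0.592, 0.806, -0.0]
contact_force: [-0.6, 1.4, 6.0]
gripper_width: 0.293
```

```bash
python3 - <<'E'
import numpy as np
# scraper origin target: guard mouth (.6225,-.2858), dir -.098 ; origin = end-.117*d
d=np.array([np.cos(-.098),np.sin(-.098)]);m=np.array([.6225,-.2858])
for k in(-.03,.0,.045): print(k,(m+(k-.117)*d).round(4))
E
python3 go.py .4765 -.2715 .077 -95.6;python3 sg.py .4525 -.2950 -.305 .6225 -.286 -.098 d
```

```text
-0.03 [ 0.4762 -0.2714]
0.0 [ 0.5061 -0.2744]
0.045 [ 0.5508 -0.2788]
t 25.62 at [ 0.4532 -0.2958  0.0781] toolx [-0.3   -0.954 -0.   ] toolz [ 0.001 -0.    -1.   ] w 0.293 F [-0.6  1.4  6. ] q [-0.1   0.74  0.76  2.06 -0.84  0.67 -0.65]
shift [-1.208 -0.597  0.043] turn [-0.006 -0.    -1.185]
```

View pics/sg_scene_d.png

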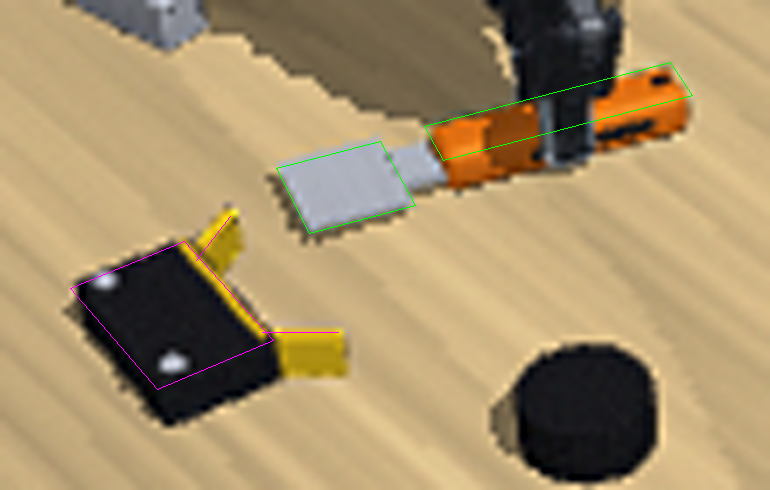

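Request:
apply_moves:
  moves:
    - [[-0.3, 0, 0], [0, 0, -0.3], -1]
    - [[-0.6, -0.1, 0], [0, 0, -0.6], -1]
    - [[-0.9, -0.3, 0], [0, 0, -0.9], -1]
    - [[-1.21, -0.45, 0], [0, 0, -1.18], -1]
    - [[-1.21, -0.6, 0], [0, 0, -1.18], -1]
    - [[-1.21, -0.6, 0], [0, 0, -1.18], -1]

```text
t: 26.48
eef_pos: [0.4735, -0.2709, 0.078]
tool_rot: [-0.001, -0.672, 0.741, 0.002]
contact_force: [-10.1, 3.3, 19.5]
gripper_width: 0.293
```

```bash
python3 go.py .5508 -.2788 .078 -95.6;python3 sg.py .4762 -.2714 -.098 .6225 -.286 -.098 e
```

```text
t 26.48 at [ 0.4735 -0.2709  0.078 ] toolx [-0.097 -0.995 -0.002] toolz [-0.004  0.002 -1.   ] w 0.293 F [-10.1   3.3  19.5] q [-0.13  0.73  0.72  2.05 -0.79  0.67 -0.55]
shift [ 0.012 -3.106 -0.012] turn [0.023 0.012 0.001]
```

View pics/sg_scene_e.png

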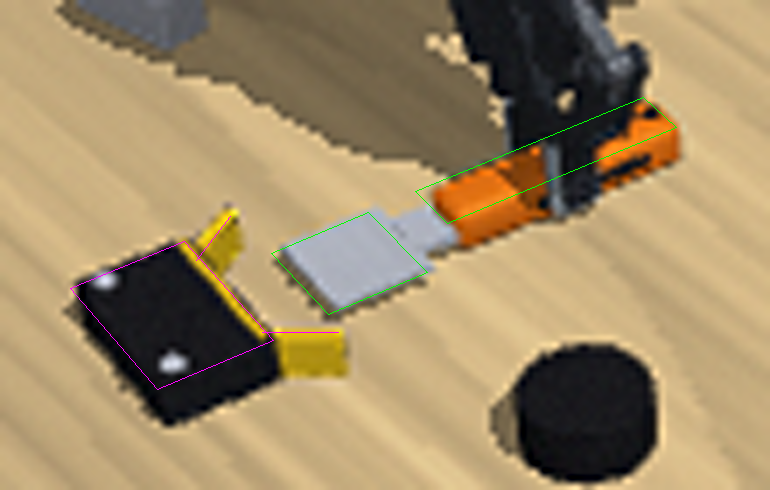

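View pics/sg_top_e.png

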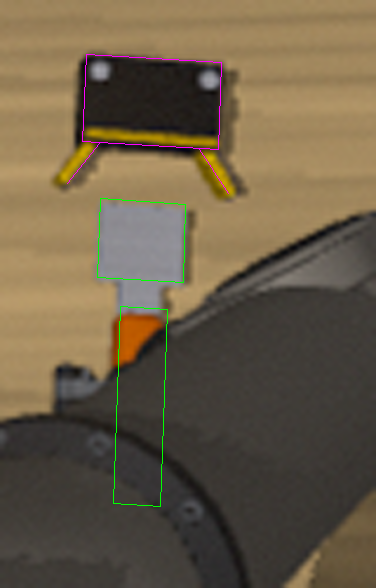

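Request:
apply_moves:
  moves:
    - [[0.04, -0.4, -0.04], [0, 0, 0], -1]
    - [[0.04, -0.8, -0.06], [0, 0, 0], -1]
    - [[0.04, -1.1, -0.06], [0, 0, 0], -1]
    - [[0.04, -1.4, -0.06], [0, 0, 0], -1]
    - [[0.04, -1.7, -0.06], [0, 0, 0], -1]
    - [[0.04, -2.0, -0.06], [0, 0, 0], -1]
    - [[0.04, -2.0, -0.06], [0, 0, 0], -1]

```text
t: 27.45
eef_pos: [0.5266, -0.2771, 0.0788]
tool_rot: [0.0, -0.672, 0.741, -0.0]
contact_force: [-0.5, -0.2, -1.7]
gripper_width: 0.291
```

```bash
python3 go.py .5508 -.2788 .078 -95.6;python3 sg.py .5260 -.2764 -.098 .6225 -.286 -.098 f
```

```text
t 27.45 at [ 0.5266 -0.2771  0.0788] toolx [-0.098 -0.995  0.   ] toolz [ 0. -0. -1.] w 0.291 F [-0.5 -0.2 -1.7] q [-0.14  0.78  0.73  1.93 -0.78  0.73 -0.61]
shift [-0.027 -0.972  0.033] turn [-0.002 -0.001 -0.001]
```

View pics/sg_scene_f.png

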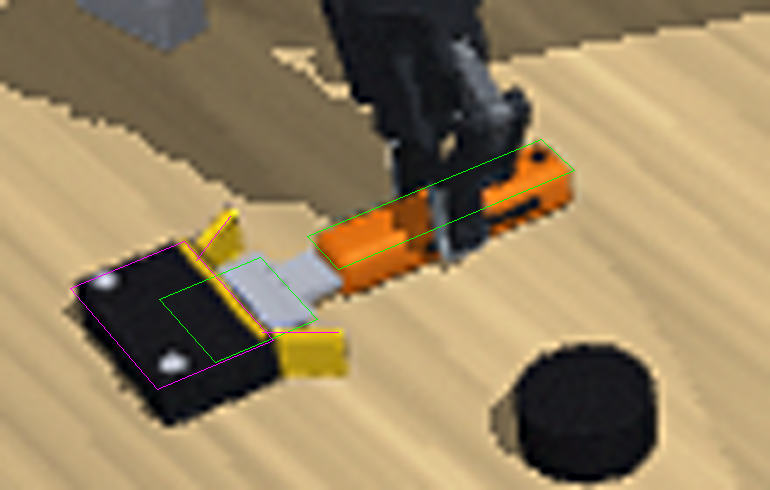

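View pics/sg_top_f.png

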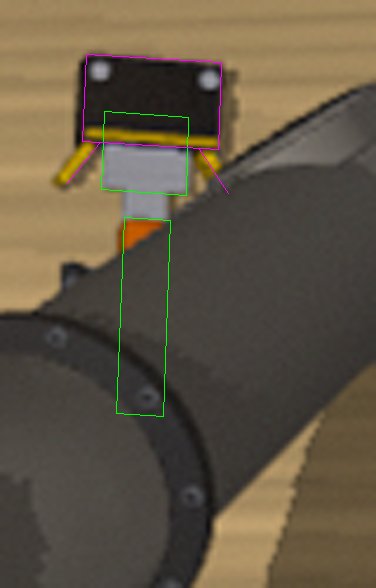

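Request:
apply_moves:
  moves:
    - [[-0.02, -0.3, 0], [0, 0, 0], -1]
    - [[-0.02, -0.6, 0], [0, 0, 0], -1]
    - [[-0.02, -0.85, 0], [0, 0, 0], -1]
    - [[-0.02, -1.05, 0], [0, 0, 0], -1]
    - [[-0.02, -1.15, 0], [0, 0, 0], -1]
    - [[-0.02, -1.2, 0], [0, 0, 0], -1]
    - [[-0.02, -1.2, 0], [0, 0, 0], -1]

```text
t: 28.42
eef_pos: [0.551, -0.2791, 0.0782]
tool_rot: [-0.002, -0.671, 0.742, 0.005]
contact_force: [-14.3, 4.8, 8.9]
gripper_width: 0.293
```

```bash
python3 go.py .5508 -.2788 .078 -95.6;python3 sg.py .5508 -.2788 -.098 .6225 -.286 -.098 g
```

```text
t 28.43 at [ 0.551  -0.2791  0.0782] toolx [-0.1   -0.995 -0.003] toolz [-0.009  0.004 -1.   ] w 0.293 F [-14.3   4.8   8.9] q [-0.14  0.82  0.73  1.87 -0.77  0.77 -0.65]
shift [-0.011  0.009  0.007] turn [ 0.052  0.02  -0.016]
```

View pics/sg_scene_g.png

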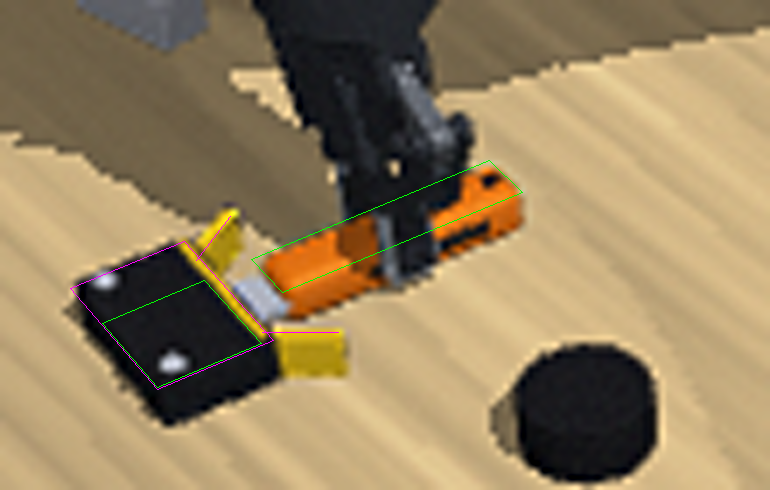

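Request:
apply_moves:
  moves:
    - [[0, -0.1, 0], [0, 0, 0], -1]
    - [[0, -0.15, 0], [0, 0, 0], -1]
    - [[0, -0.15, 0], [0, 0, 0], -1]

```text
t: 28.9
eef_pos: [0.5515, -0.2793, 0.0781]
tool_rot: [-0.003, -0.67, 0.742, 0.007]
contact_force: [-22.9, 7.2, 17.5]
gripper_width: 0.289
```

Request:
apply_moves:
  moves:
    - [[0, 0.1, 0], [0, 0, 0], 1]
    - [[0, 0.2, 0], [0, 0, 0], 1]
    - [[0, 0.2, 0], [0, 0, 0], 1]
    - [[0, 0.2, 0], [0, 0, 0], 1]
    - [[0, 0.2, 0], [0, 0, 0], 1]
    - [[0, 0.2, -2], [0, 0, 0], 1]
    - [[0, 0.2, -4], [0, 0, 0], 1]
    - [[0, 2, -6], [0, 0, 0], 1]
    - [[-4, 4, -6], [0, 0, 0], 1]
    - [[-6, 4, -6], [0, 0, 0], 1]
    - [[-6, 4, -6], [0, 0, 0], 1]

```text
t: 30.28
eef_pos: [0.4742, -0.1178, 0.2288]
tool_rot: [0.001, -0.672, 0.74, 0.001]
contact_force: [0.3, 0.9, -0.9]
gripper_width: 0.993
```

```bash
python3 go.py .5508 -.2788 .078 -95.6;python3 sg.py .5508 -.2788 -.098 .6225 -.286 -.098 h; for n in large medium slim; do python3 can.py can_$n fin$n;done
```

```text
t 30.27 at [ 0.4742 -0.1178  0.2288] toolx [-0.096 -0.995 -0.002] toolz [-0.     0.002 -1.   ] w 0.993 F [ 0.3  0.9 -0.9] q [-0.71  0.44  1.05  2.11 -0.51  0.87 -1.02]
shift [ 6.126 -3.674  6.016] turn [0.003 0.011 0.008]
top 0.78 (array([0.63318003, 0.13420999]), np.float64(0.01612549952591281))
scene 0.97 (array([0.62899058, 0.12977047]), np.float64(0.4121879719198024))
scene 0.19 (array([ 0.65045456, -0.26972209]), np.float64(0.7109668261422988))
top 0.73 (array([ 0.55174272, -0.13191622]), np.float64(0.571940023744156))
top 0.72 (array([0.64047208, 0.24965397]), np.float64(0.03740907317842326))
scene 0.62 (array([0.63261883, 0.24437132]), np.float64(0.5191841777453576))
top 0.69 (array([0.64413018, 0.01775467]), np.float64(0.023266343417943338))
scene 0.65 (array([0.63822763, 0.01266202]), np.float64(0.6810433170046014))
```

View pics/sg_scene_h.png

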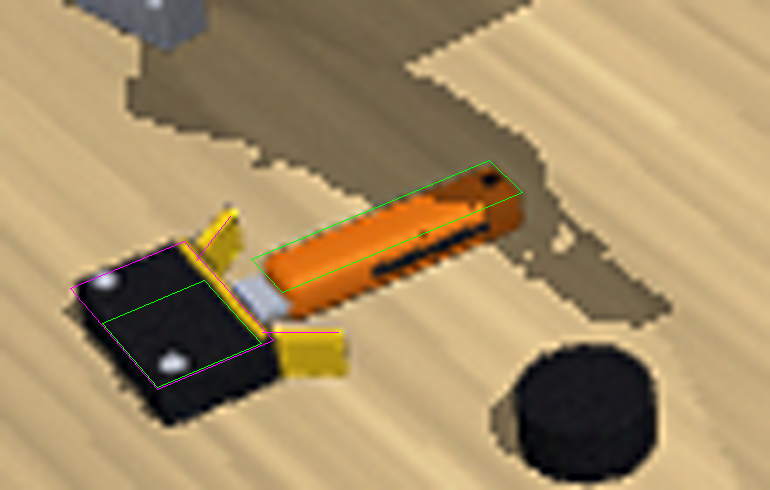

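View pics/finlarge_scene.png

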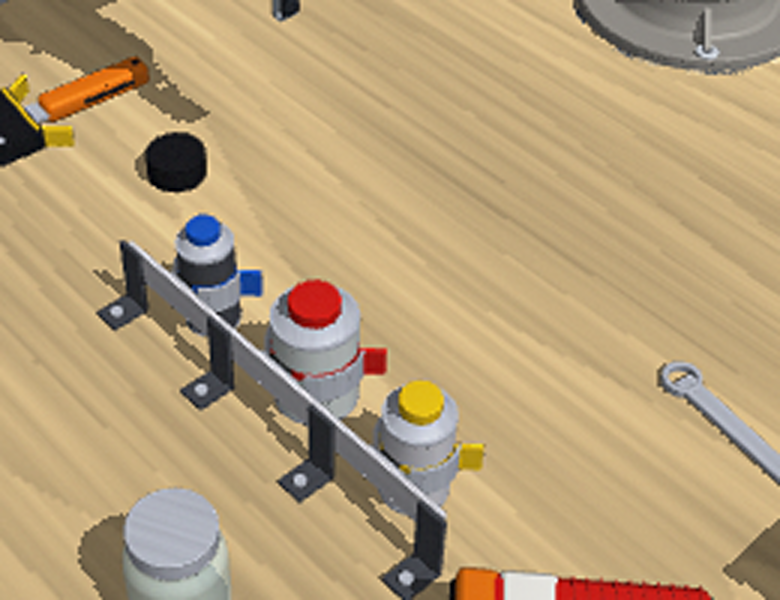

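View pics/finlarge_top.png

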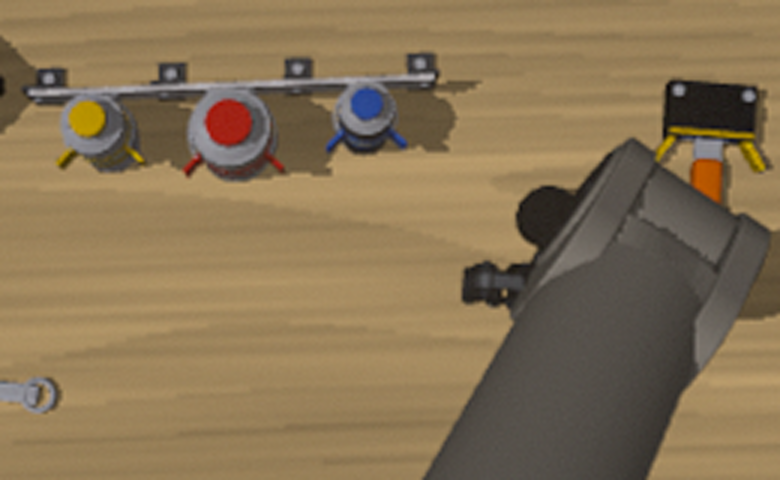

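```bash
python3 -c "
from station import *
print(hand_in())"
```

```text
the job is handed in; nothing more can be done
None
```

I handed the job in at about 31 s. All three spray cans are in their own clips, and the scraper is in its guard.

| Item | Last position from the top camera (m) | Estimated target (m) |
|---|---|---|
| Large can | (0.633, 0.134) | (0.634, 0.1335) |
| Medium can | (0.640, 0.250) | (0.641, 0.2495) |
| Slim can | (0.644, 0.018) | (0.646, 0.0185) |

- **Cans:** I gripped each one near the top, slid it along the bench and pushed it into its clip. Against the pads the large and slim cans pushed back with 32–33 N. The last reading for the medium was 22 N; I pushed it about 5 mm further without a new reading. In the pictures all three stand upright.
- **Scraper:** I slid it in until it met the end wall, where it pushed back with about 23 N. The picture shows only the neck outside the guard, with the tool in line.
- **Oil cap, spanner and tail lamp:** They look unmoved in the pictures, but I did not measure them. The arm is clear of everything.
- **Disagreement:** The scene-camera fits put the cans 5–9 mm away from these positions. Their masks were poor because the rail and clips hid part of each can, so I relied on the top camera and the push forces.

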